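# Stack the food boxes on the board and measure the pile

## Robot

A 6-joint arm with a two-finger parallel gripper is mounted at the origin on the work surface. World frame = base frame: x ahead of the robot, y to its left, z up, the work surface at z = 0. Lengths are in mm, angles in rad, forces in N, time in s.
With the tool pointing down it reaches from about 275 to 775 mm from the base axis. Payload 14.6 kg.
Tool frame: the origin (TCP) lies on the centre line of the jaws, within the pads' length; the fingertips stand 14 mm ahead of it and the grasp point (between the pads) lies 5 mm behind it; z points along the fingers, y is the line along which they close (so a half turn about z gives the same grasp; the last joint's range is limited). The gripper opens to 85 mm and grips with 20 to 120 N. Pads are 22 mm wide; open, the fingers measure 114 mm over their backs; the gripper's body (76 mm by 85 mm) begins 54 mm behind the grasp point. The pads swing forward as they close: fully open they stand 13 mm farther back than shut.
Start: joints at [0.972, 0.263, -0.048, 1.259, 0, 1.415], TCP at [225.426, 474.143, 245.278] pointing down, gripper open.
Joint ranges: [-2.65, 2.65], [-0.89, 1.7], [-1.18, 1.37], [-2.13, 2.11], [-1.35, 1.29], [-3.14, 3.14]. Speed limits (rad/s): [1.89, 1.89, 2.57, 2.79, 3.14, 3.14].

## Interface

Orientations are given as a unit quaternion [x, y, z, w].
In Python, from cell import env gives the robot as it stands. The module is installed in compiled form; this text tells all that it offers.
- The arm moves only by the tool jog_arm, never from a script. Its argument "motion" is a list of rows, each a list of 3 entries, a list of its own where there are three numbers: the opening, from 0 (shut) to 1 (fully open), then the shift along the tool's x, y, z in m, then the turn, a rotation vector about the tool's x, y, z in rad. A call has 1 to 5 rows; each row shifts and turns the commanded pose from where the row before left it, along the tool's axes as they then stand; what a row does not reach is not made up. A row lasts 1/10 s, in which the tool goes at most 50 mm and 8.59 degrees, less where a joint would pass 70% of its speed; a pose out of reach is approached as far as the arm can. A call is refused whole if a number of a shift passes 0.05 or a number of a turn 0.15, either way. A call with a gripper value outside its range is refused whole. The fingers move at their own pace and stop on an object; "newtons" is the grip in N (left out, the last holds). Time passes only in rows, so rows that do not move let the fingers close. It gives the time, the measured TCP pose, the force, the opening and the grip force at its end, in the units of the state.
- env.sense(): the state, without advancing time (a new reading comes with each control period).
- env.get_image(name): name is "side" or "top"; returns a dict with "frame" (384x512x3 uint8, red, green, blue), "vertical_fov" (degrees; the focal length in pixels is half the picture's height over the tangent of half this angle, whatever the lens; pixels are square), "cx", "cy" (the principal point, pixels), "extrinsics" (4x4, takes a point from world to camera coordinates). Camera axes: x right, y down, z forward; pixel columns grow to the right and rows downward; lengths in mm; the calibration is good to about 2 mm. A picture is of the moment at which its call begins. There is no depth.
- env.finish_job(): hands the job in; it is judged then, once.
The state is a dict: "time_s": time; "q": joint angles; "qvel": joint speeds; "joint_efforts": joint torques, N m; "ee_pos": TCP position; "tcp_rot": TCP orientation; "contact_force": force on the tool from outside, world axes, zero at the start; "moment": the same for the moment, N m; "grip_width": opening from 0.0 (shut) to 1.0 (fully open); "finger_force": force on a finger pad.
Only numpy, scipy, OpenCV 4.12 (cv2) and the standard library are available. Lean on these libraries where they do the work, as an engineer would, in place of code of your own. Each camera call takes 0.05 s, during which the arm holds its last target. There are 200 camera calls.

## Task

First push the small white chopping board flat along the worktop until it is flush against both stops of the steel measuring stand, so that it is home in the corner. Then stack all the closed food boxes, in any order, in one square column on the middle of the board, their long sides along the board's long side, and pull the stand's sprung gauge up by its grip until its pointer is level with the top of the pile; hold it there for about two seconds and ease it back down to rest, never letting it snap back. Leave the board home, the pile straight, and do not knock over or shove the tall white cup that stands by.

Things in the scene. Friction and masses are not known exactly. Their poses are not given: they have to be found in the camera images.
- stand: Fixed steel stand. Origin: on the worktop where the centre of the board's underside lies when home; axes as the board's then. Two stops 14 mm high: inner face of one at x = +75 mm (y -70 to +110), of the other at y = +100 mm (x -50 to +85); push the board to +x and +y. The gauge's two upright rails (35 mm wide together, ticks every 10 mm, 165 mm high) stand at x = 0, y = +150 mm.
- gauge (a joint): Travel of the gauge's slide, m: 0 at rest (down), up to 0.15, growing as it is pulled straight up. A spring pulls it down with about 4 N at rest and 6 N at full travel; it does not lock, and snaps back if let go.
- gauge_grip (a point): Centre of the gripping part of the black block on top of the gauge's slide; the block is 18 mm (stand's x) by 24 mm (stand's y), 34 mm high, its top 12 mm above this point. At rest this point is 195 mm above the worktop. Pinch it from above across the stand's x.
- gauge_pointer (a point): Top edge of the pointer, near its end: a black bar 8 mm wide and 6 mm thick that moves with the slide and reaches from the rails towards the board (to stand's y = +98 mm). At rest this point is 60 mm above the worktop.
- board: White plastic chopping board, 150 mm (its x) by 200 mm (its y) by 12 mm thick, 0.5 kg, loose on the worktop, with a grey groove round its edge. Origin at the centre of its underside, z up.
- box_a: Closed plastic food box, cream with a grey lid, 64 mm (its x) by 110 mm (its y) by 30 mm high, about 195 g. Origin at the centre of its underside, z up. May be absent (None).
- box_b: Closed plastic food box, cream with a grey lid, 64 mm (its x) by 110 mm (its y) by 30 mm high, about 195 g. Origin at the centre of its underside, z up. May be absent (None).
- box_c: Closed plastic food box, cream with a grey lid, 64 mm (its x) by 110 mm (its y) by 38 mm high, about 215 g. Origin at the centre of its underside, z up. May be absent (None).
- box_d: Closed plastic food box, cream with a grey lid, 64 mm (its x) by 110 mm (its y) by 38 mm high, about 215 g. Origin at the centre of its underside, z up. May be absent (None).
- box_e: Closed plastic food box, cream with a grey lid, 64 mm (its x) by 110 mm (its y) by 46 mm high, about 235 g. Origin at the centre of its underside, z up. May be absent (None).
- tumbler: Bystander: tall white cup, 80 mm across, 120 mm high, to the left of the gauge. Origin under its centre.
Not all that is in view belongs to the job. Leave any purple look-alike of the box_a alone.

How it is judged:
By the outcome, as a careful person would: the job done as asked, in the order asked, and still so for the second after the job is handed in, with the robot touching nothing.
Of box_a, box_b, box_c, box_d, box_e only 3 to 5 are there at a start; the rules pass over those that are not, and their reading is None.
At some moment in a run one of board may be knocked a few centimetres aside while the robot is not near it.
It also fails if it takes over 210 s, if anything falls off the work surface, if the arm or the gripper's body presses on something with over 40 N, if the wrist force passes 120 N, or if a joint passes its speed limit or range.

## Working session

There is one attempt and no reset: what is moved stays moved. The work goes in short steps, Python scripts to look and compute and a tool call to move; the robot and the scene stay as the last step left them, time stands still between calls to the robot, and variables do not carry over. Pictures are saved under pics/ and viewed, at most 14 in all, crops included, and the job is handed in when it is done.

Besides the shell and the picture viewer there is one more tool, called after "Emit:" in YAML: its name, and indented under it one key for each argument. jog_arm: Moves the arm, as the interface text tells. Its arguments: {"type":"object","properties":{"motion":{"type":"array","items":{"type":"array"}},"newtons":{"type":"number"}},"required":["motion"]}

```bash
mkdir -p pics; cat > h.py <<'E'
from cell import env
import numpy as np, cv2
from scipy.spatial.transform import Rotation as R
def shot(cam,fn,crop=None,k=1):
    d=env.get_image(cam); f=d["frame"][:,:,::-1].copy()
    np.savez('pics/'+cam+'.npz',**{a:np.array(d[a]) for a in d})
    if crop: x0,y0,x1,y1=crop; f=f[y0:y1,x0:x1]
    f=cv2.resize(f,None,fx=k,fy=k,interpolation=cv2.INTER_CUBIC); cv2.imwrite('pics/'+fn,f)
def cal(cam):
    d=np.load('pics/'+cam+'.npz'); H=d["frame"].shape[0]
    f=H/2/np.tan(np.radians(float(d["vertical_fov"]))/2)
    return f,float(d["cx"]),float(d["cy"]),d["extrinsics"]
def world(cam,u,v,z):
    f,cx,cy,E=cal(cam); Rm,t=E[:3,:3],E[:3,3]
    c=-Rm.T@t; r=Rm.T@np.array([(u-cx)/f,(v-cy)/f,1]); return (c+r*(z-c[2])/r[2])
def pix(cam,p):
    f,cx,cy,E=cal(cam); q=E[:3,:3]@np.array(p)+E[:3,3]; return np.array([f*q[0]/q[2]+cx,f*q[1]/q[2]+cy])
E
python3 - <<'E'
from h import *
np.set_printoptions(precision=3,suppress=True)
shot("top","t0.png",k=1.5625);shot("side","s0.png",k=1.5625)
for c in("top","side"): print(cal(c)); E=cal(c)[3]; print(-E[:3,:3].T@E[:3,3])
s=env.sense(); print(s["tcp_rot"],R.from_quat(s["tcp_rot"]).as_matrix(),s["ee_pos"],s["contact_force"])
E
```

```text
(np.float64(477.9470996570621), 259.35010581395295, 190.87184047001833, array([[   0.003,   -1.   ,   -0.001,   65.006],
       [  -0.992,   -0.003,   -0.128,  553.293],
       [   0.128,    0.002,   -0.992, 1376.021],
       [   0.   ,    0.   ,    0.   ,    1.   ]]))
[ 372.516   64.147 1435.587]
(np.float64(458.4395272211617), 262.16435321916805, 196.95910892100076, array([[   0.979,   -0.205,   -0.011, -505.29 ],
       [  -0.147,   -0.665,   -0.732,  228.748],
       [   0.143,    0.718,   -0.681, 1575.196],
       [   0.   ,    0.   ,    0.   ,    1.   ]]))
[  303.756 -1082.426  1234.898]
[ 0.22   0.975 -0.    -0.   ] [[-0.903  0.429 -0.   ]
 [ 0.429  0.903 -0.001]
 [ 0.    -0.001 -1.   ]] [225.319 473.959 244.875] [ 0.282  0.258 -0.672]
```

View pics/t0.png

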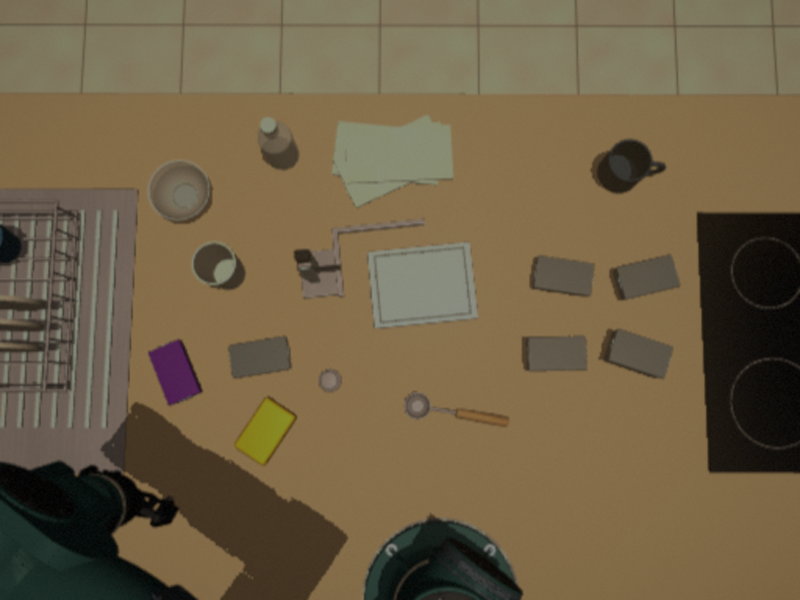

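View pics/s0.png

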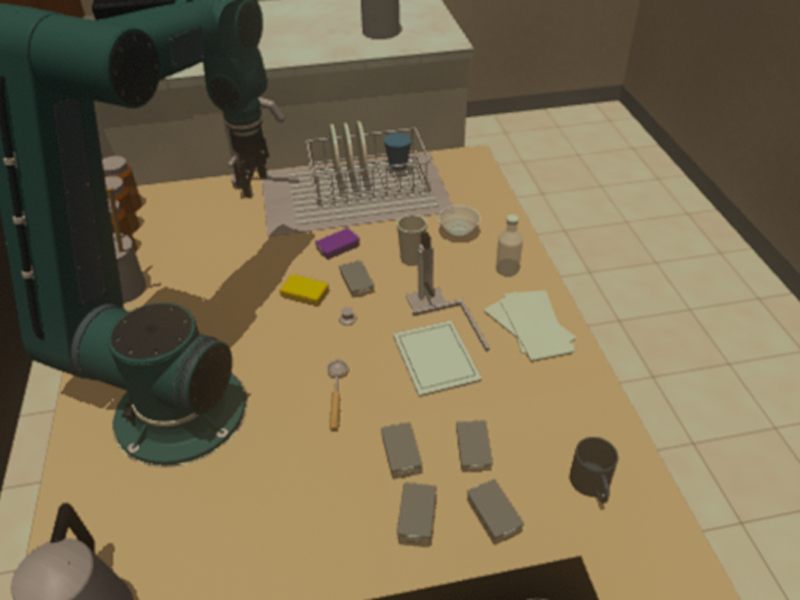

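All five boxes seem present: four at right, at top-view (562,275), (645,277), (556,353), (638,354), and one at left at (260,357). Purple (175,372) is the decoy and yellow (266,430) is a sponge-like item. The board is at (423,285), the stand at (325,270) and the cup at (214,264). I'll confirm in enlarged crops.

```bash
python3 - <<'E'
import cv2,numpy as np
def crop(cam,fn,x0,y0,x1,y1,k):
    f=np.load(f'pics/{cam}.npz')["frame"][y0:y1,x0:x1,::-1]
    f=cv2.resize(f,None,fx=k,fy=k,interpolation=cv2.INTER_CUBIC); f=cv2.convertScaleAbs(f,alpha=1.5)
    cv2.imwrite('pics/'+fn,f)
crop("top","c1.png",140,135,310,250,4.5)
crop("top","c2.png",325,155,441,250,6)
crop("side","c3.png",210,140,345,350,2.85)
E
```

```text
(no output)
```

View pics/c1.png

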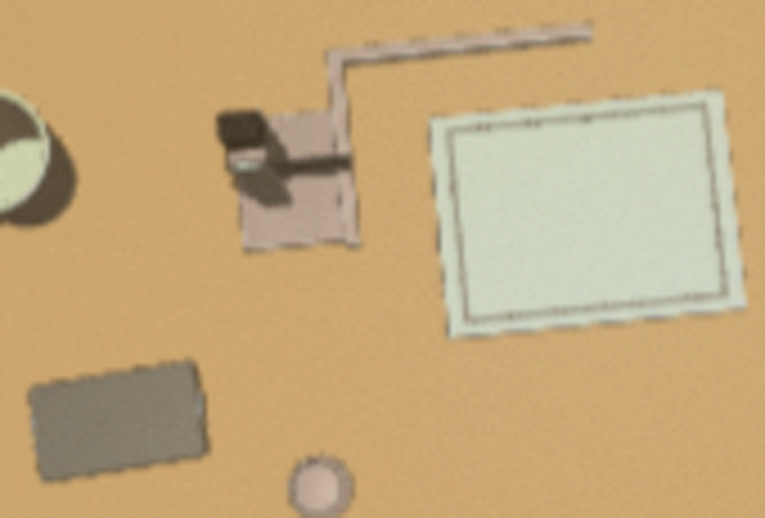

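View pics/c2.png

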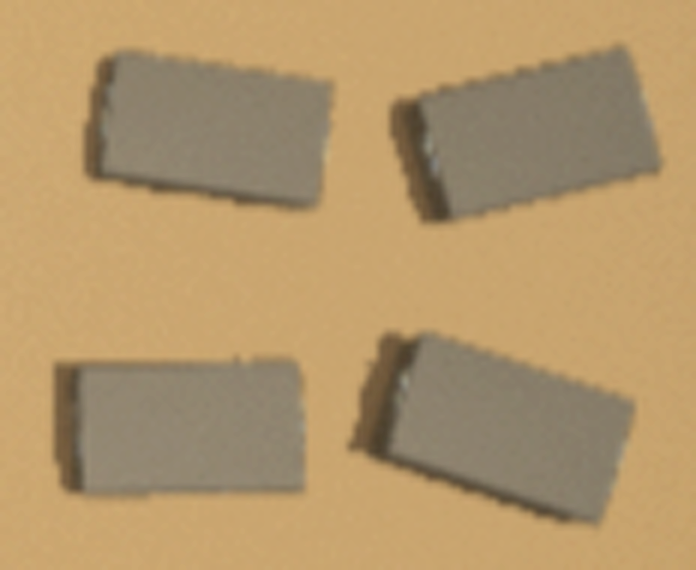

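View pics/c3.png

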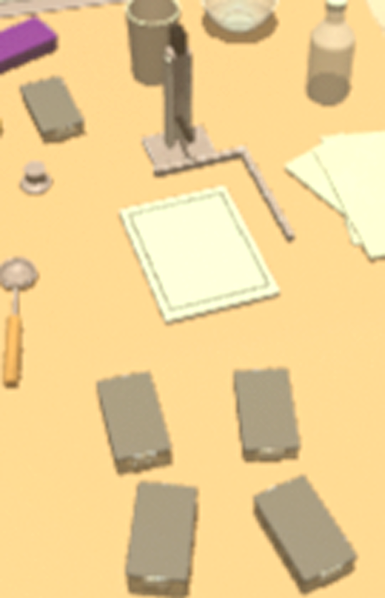

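Crops show five grey-lidded boxes: c2 has four (box P at (218,130), Q (540,130), R (190,428), S (512,428)), and c1 has one (L at (120,420)). The stops' inner corner is at c1 (346,64), and the board corners are at (430,118), (722,90), (746,306) and (450,338). The five grey boxes match the description; the purple box is the decoy. Next I fit poses from both views.

```bash
cat > fit.py <<'E'
from h import *
from scipy.optimize import least_squares
np.set_printoptions(precision=2,suppress=True)
O={'c1':(140,135,4.5,'top'),'c2':(325,155,6,'top'),'c3':(210,140,2.85,'side')}
def un(c,p): x0,y0,k,cam=O[c]; return cam,np.array([(p[0]+.5)/k-.5+x0,(p[1]+.5)/k-.5+y0])
def fit(obs,fixh=None,x0=(450,0,.08,30)):
    def r(p):
        h=fixh if fixh is not None else p[3]; c,s=np.cos(p[2]),np.sin(p[2]); e=[]
        for (cr,px,(lx,ly,*lz)) in obs:
            cam,m=un(cr,px); z=lz[0] if lz else h
            e+=list(pix(cam,(p[0]+c*lx-s*ly,p[1]+s*lx+c*ly,z))-m)
        return e
    q=least_squares(r,x0,x_scale=[100,100,.1,10],loss='soft_l1'); return q.x,np.sqrt(2*q.cost/len(obs))
def rect(ct,top,side,wx,wy,**k):
    a,b=wx/2,wy/2
    T=[(a,b),(a,-b),(-a,-b),(-a,b)]; S=[(-a,b),(a,b),(a,-b),(-a,-b)]
    return fit([(ct,p,l) for p,l in zip(top,T)]+[('c3',p,l) for p,l in zip(side,S)],**k)
E
python3 - <<'E'
from fit import *
B=[((430,118),(722,90),(746,306),(450,338)),((120,208),(225,187),(279,292),(167,320))]
print('board',rect('c1',*B,150,200),rect('c1',*B,150,200,fixh=12.))
st=[('c1',(346,64),(75,100,14)),('c1',(593,40),(75,-70,14)),('c1',(358,243),(-50,100,14)),('c1',(330,52),(85,110,14)),('c1',(592,24),(85,-70,14))]
print('stand',fit(st,fixh=14.),fit(st+[('c3',(292,237),(75,-70,14))],fixh=14.))
X={'P':('c2',((118,52),(332,84),(318,207),(104,178)),((234,371),(287,370),(298,447),(244,450))),
'Q':('c2',((420,97),(627,46),(662,168),(450,217)),((254,497),(305,479),(352,555),(305,580))),
'R':('c2',((80,366),(300,362),(304,491),(80,492)),((97,381),(150,374),(170,455),(118,462))),
'S':('c2',((425,335),(636,403),(598,522),(388,452)),((137,485),(197,488),(187,581),(129,577))),
'L':('c1',((30,388),(192,362),(208,452),(42,480)),((22,84),(62,77),(82,122),(45,130)))}
X['Q'],X['S']=X['Q'],X['S']
for n,(c,t,s) in X.items():
    if n in 'QS': pass
    print(n,rect(c,t,s,64,110))
E
```

```text
board (array([584.74,  34.56,   0.1 ,  11.69]), np.float64(0.6429148401516391)) (array([584.7 ,  34.49,   0.1 ,  30.  ]), np.float64(0.6436970527961208))
stand (array([619.99,  91.64,   0.1 ,  30.  ]), np.float64(0.5454062598545136)) (array([620.7 ,  91.27,   0.1 ,  30.  ]), np.float64(0.856114006609492))
P (array([ 599.62, -235.81,   -0.15,   28.39]), np.float64(0.7101076514345558))
Q (array([ 597.71, -393.1 ,    0.23,   35.3 ]), np.float64(1.0548252086093752))
R (array([ 451.56, -218.28,    0.  ,   32.32]), np.float64(0.7537771510191902))
S (array([ 451.57, -371.79,   -0.31,   41.87]), np.float64(0.8861440167445382))
L (array([444.34, 340.81,   0.16,  30.33]), np.float64(0.9831304421778958))
```

```bash
cat > plan.py <<'E'
from h import *
np.set_printoptions(precision=1,suppress=True)
def plan(x,y,z,yaw=None,show=True):
    "yaw = world angle of tool y, rad (mod pi). prints tool-frame shift now (mm) and turn about z (rad)"
    s=env.sense(); M=R.from_quat(s["tcp_rot"]).as_matrix(); d=M.T@(np.array([x,y,z])-s["ee_pos"])
    a=np.arctan2(M[1,1],M[0,1]); t=0
    if yaw is not None: t=-((yaw-a+np.pi/2)%np.pi-np.pi/2)
    # shift after turn done
    d2=(M@R.from_rotvec([0,0,t]).as_matrix()).T@(np.array([x,y,z])-s["ee_pos"])
    print("t",round(s["time_s"],2),"tcp",np.array(s["ee_pos"]),"yaw %.3f"%a,"shift",d,"turn %.3f"%t,"shift-after-turn",d2,"F",np.array(s["contact_force"]),"tilt",M[:2,2]*1000)
def off(x,y,yaw,lx,ly): c,s=np.cos(yaw),np.sin(yaw); return x+c*lx-s*ly,y+s*lx+c*ly
E
python3 - <<'E'
from plan import *
p=off(584.7,34.5,.1,-105,0); print(p); plan(*p,245,.1+np.pi/2)
E
```

```text
(np.float64(480.22456264580734), np.float64(24.017491252083044))
t 0.1 tcp [225.3 474.  244.9] yaw 1.127 shift [-423.4 -296.9    0.1] turn -0.544 shift-after-turn [-208.7 -473.1    0.1] F [ 0.3  0.3 -0.7] tilt [-0.5 -0.7]
```

Emit:
jog_arm:
  motion:
    - [1,[0,0,0],[0,0,-0.136]]
    - [1,[0,0,0],[0,0,-0.136]]
    - [1,[0,0,0],[0,0,-0.136]]
    - [1,[0,0,0],[0,0,-0.136]]
    - [1,[0,0,0],[0,0,0]]

```text
time_s: 0.6
ee_pos: [225.3, 474.0, 245.0]
tcp_rot: [-0.051, 0.999, -0.0, -0.0]
contact_force: [-0.2, -0.6, -0.7]
grip_width: 0.999
finger_force: 0.0
```

Emit:
jog_arm:
  motion:
    - [1,[-0.015,-0.034,0],[0,0,0]]
    - [1,[-0.015,-0.034,0],[0,0,0]]
    - [1,[-0.015,-0.034,0],[0,0,0]]
    - [1,[-0.015,-0.034,0],[0,0,0]]
    - [1,[-0.015,-0.034,0],[0,0,0]]

```text
time_s: 1.1
ee_pos: [317.4, 311.2, 245.2]
tcp_rot: [-0.048, 0.999, -0.0, -0.0]
contact_force: [1.2, -0.7, -0.6]
grip_width: 0.997
finger_force: 0.0
```

Emit:
jog_arm:
  motion:
    - [1,[-0.015,-0.034,0],[0,0,0]]
    - [1,[-0.015,-0.034,0],[0,0,0]]
    - [1,[-0.015,-0.034,0],[0,0,0]]
    - [1,[-0.015,-0.034,0],[0,0,0]]
    - [1,[-0.015,-0.034,0],[0,0,0]]

```text
time_s: 1.6
ee_pos: [409.1, 149.4, 245.3]
tcp_rot: [-0.048, 0.999, 0.0, 0.0]
contact_force: [1.6, 0.4, -0.2]
grip_width: 1.002
finger_force: 0.0
```

Emit:
jog_arm:
  motion:
    - [1,[-0.015,-0.034,0],[0,0,0]]
    - [1,[-0.015,-0.034,0],[0,0,0]]
    - [1,[-0.015,-0.034,0],[0,0,0]]
    - [1,[-0.014,-0.031,0],[0,0,0]]
    - [1,[0,0,0],[0,0,0]]

```text
time_s: 2.1
ee_pos: [482.3, 21.6, 244.8]
tcp_rot: [-0.046, 0.999, -0.0, -0.0]
contact_force: [0.3, 0.1, 0.7]
grip_width: 1.005
finger_force: 0.0
```

```bash
python3 - <<'E'
from plan import *
plan(480.2,24,40,.1+np.pi/2)
E
```

```text
t 2.1 tcp [482.3  21.6 244.8] yaw 1.663 shift [  1.8   2.7 204.8] turn -0.008 shift-after-turn [  1.8   2.7 204.8] F [0.3 0.1 0.7] tilt [-0.1 -0.5]
```

Emit:
jog_arm:
  motion:
    - [1,[0.002,0.003,0.045],[0,0,-0.008]]
    - [1,[0,0,0.045],[0,0,0]]
    - [1,[0,0,0.045],[0,0,0]]
    - [1,[0,0,0.045],[0,0,0]]
    - [1,[0,0,0.035],[0,0,0]]

```text
time_s: 2.6
ee_pos: [477.1, 27.8, 28.2]
tcp_rot: [-0.052, 0.999, 0.0, -0.001]
contact_force: [-0.2, -0.5, -0.3]
grip_width: 0.996
finger_force: 0.0
```

Emit:
jog_arm:
  motion:
    - [1,[0,0,0.005],[0,0,0]]
    - [1,[0,0,0.005],[0,0,0]]
    - [1,[0,0,0.003],[0,0,0]]
    - [1,[0,0,0],[0,0,0]]

```text
time_s: 3.0
ee_pos: [479.2, 27.2, 18.3]
tcp_rot: [-0.054, 0.999, -0.0, 0.001]
contact_force: [0.2, -0.9, -0.3]
grip_width: 1.001
finger_force: 0.0
```

Emit:
jog_arm:
  motion:
    - [1,[0,0,0.002],[0,0,0]]
    - [1,[0,0,0.002],[0,0,0]]
    - [1,[0,0,0],[0,0,0]]

```text
time_s: 3.3
ee_pos: [478.5, 27.2, 13.4]
tcp_rot: [-0.054, 0.999, -0.0, 0.0]
contact_force: [-0.9, -0.6, 0.8]
grip_width: 0.999
finger_force: 0.0
```

Emit:
jog_arm:
  motion:
    - [1,[0,0,0.002],[0,0,0]]
    - [1,[0,0,0.002],[0,0,0]]
    - [1,[0,0,0.002],[0,0,0]]
    - [1,[0,0,0],[0,0,0]]

```text
time_s: 3.7
ee_pos: [478.2, 27.2, 7.0]
tcp_rot: [-0.054, 0.999, 0.0, -0.0]
contact_force: [0.3, -0.3, 0.6]
grip_width: 0.996
finger_force: 0.0
```

Emit:
jog_arm:
  motion:
    - [1,[-0.005,0,0.001],[0,0,0]]
    - [1,[-0.01,0,0],[0,0,0]]
    - [1,[-0.008,0,0],[0,0,0]]
    - [1,[-0.008,0,0],[0,0,0]]
    - [1,[-0.008,0,0],[0,0,0]]

```text
time_s: 4.2
ee_pos: [516.8, 31.5, 6.1]
tcp_rot: [-0.054, 0.999, -0.0, -0.001]
contact_force: [-7.8, -0.5, 5.8]
grip_width: 1.0
finger_force: 3.7
```

Emit:
jog_arm:
  motion:
    - [1,[-0.007,0,0],[0,0,0]]
    - [1,[-0.005,0,0],[0,0,0]]
    - [1,[-0.003,0,0],[0,0,0]]
    - [1,[0,0,0],[0,0,0]]

```text
time_s: 4.6
ee_pos: [532.4, 33.2, 6.1]
tcp_rot: [-0.054, 0.999, 0.0, -0.0]
contact_force: [-1.2, -0.7, 1.9]
grip_width: 0.999
finger_force: 1.2
```

Emit:
jog_arm:
  motion:
    - [1,[-0.002,0,0],[0,0,0]]
    - [1,[-0.001,0,0],[0,0,0]]
    - [1,[0,0,0],[0,0,0]]

```text
time_s: 4.9
ee_pos: [535.2, 33.4, 6.2]
tcp_rot: [-0.054, 0.999, 0.0, -0.0]
contact_force: [-2.9, 1.7, -1.4]
grip_width: 1.004
finger_force: 1.2
```

Emit:
jog_arm:
  motion:
    - [1,[-0.002,0,0],[0,0,0]]
    - [1,[-0.001,0,0],[0,0,0]]
    - [1,[0,0,0],[0,0,0]]

```text
time_s: 5.2
ee_pos: [538.5, 33.7, 6.3]
tcp_rot: [-0.054, 0.999, 0.0, 0.0]
contact_force: [-0.9, 0.1, -1.4]
grip_width: 0.999
finger_force: 0.5
```

Emit:
jog_arm:
  motion:
    - [1,[-0.0015,0,0],[0,0,0]]
    - [1,[0,0,0],[0,0,0]]

```text
time_s: 5.4
ee_pos: [539.6, 33.9, 6.3]
tcp_rot: [-0.054, 0.999, -0.0, 0.0]
contact_force: [-1.8, -0.3, -0.3]
grip_width: 0.997
finger_force: 1.1
```

Emit:
jog_arm:
  motion:
    - [1,[-0.001,0,0],[0,0,0]]
    - [1,[0,0,0],[0,0,0]]

```text
time_s: 5.6
ee_pos: [540.5, 34.0, 6.3]
tcp_rot: [-0.054, 0.999, 0.0, -0.0]
contact_force: [-2.6, -1.0, 1.7]
grip_width: 1.002
finger_force: 1.6
```

Emit:
jog_arm:
  motion:
    - [1,[-0.0015,0,0],[0,0,0]]
    - [1,[0,0,0],[0,0,0]]

```text
time_s: 5.8
ee_pos: [541.5, 34.1, 6.2]
tcp_rot: [-0.054, 0.999, -0.0, -0.001]
contact_force: [-6.2, -0.8, 2.9]
grip_width: 0.997
finger_force: 3.3
```

Emit:
jog_arm:
  motion:
    - [1,[-0.001,0,0],[0,0,0]]
    - [1,[0,0,0],[0,0,0]]

```text
time_s: 6.0
ee_pos: [541.6, 34.1, 6.2]
tcp_rot: [-0.054, 0.999, -0.0, -0.001]
contact_force: [-12.2, -1.6, 7.9]
grip_width: 1.002
finger_force: 5.8
```

Emit:
jog_arm:
  motion:
    - [1,[-0.001,0,0],[0,0,0]]
    - [1,[0,0,0],[0,0,0]]

```text
time_s: 6.2
ee_pos: [541.7, 34.1, 6.1]
tcp_rot: [-0.054, 0.999, -0.0, -0.002]
contact_force: [-16.1, -3.5, 11.3]
grip_width: 1.001
finger_force: 8.3
```

Emit:
jog_arm:
  motion:
    - [1,[0.015,0,0],[0,0,0]]
    - [1,[0.02,0,-0.01],[0,0,0.14]]
    - [1,[0,0,-0.045],[0,0,0.145]]
    - [1,[0,0,-0.04],[0,0,0.145]]
    - [1,[0,0,0],[0,0,0.145]]

```text
time_s: 6.7
ee_pos: [512.3, 30.3, 106.2]
tcp_rot: [0.234, 0.972, 0.001, 0.004]
contact_force: [1.3, -0.2, -1.2]
grip_width: 1.005
finger_force: 0.0
```

Emit:
jog_arm:
  motion:
    - [1,[0,0,0],[0,0,0.145]]
    - [1,[0,0,0],[0,0,0.145]]
    - [1,[0,0,0],[0,0,0.145]]
    - [1,[0,0,0],[0,0,0.145]]
    - [1,[0,0,0],[0,0,0.145]]

```text
time_s: 7.2
ee_pos: [510.1, 30.5, 101.6]
tcp_rot: [0.564, 0.826, 0.0, 0.001]
contact_force: [0.6, 0.3, -0.1]
grip_width: 0.996
finger_force: 0.0
```

Emit:
jog_arm:
  motion:
    - [1,[0,0,0],[0,0,0.145]]
    - [1,[0,0,0],[0,0,0.13]]
    - [1,[0,0,0],[0,0,0]]

```text
time_s: 7.5
ee_pos: [509.9, 30.5, 101.5]
tcp_rot: [0.67, 0.742, 0.0, 0.0]
contact_force: [-0.7, 0.8, 0.6]
grip_width: 1.005
finger_force: 0.0
```

```bash
python3 - <<'E'
from plan import *
p=off(620.3,91.5,.1,0,-188); print(p); plan(*p,30,.1)
shot("top","t1.png",crop=(165,125,335,240),k=4.5)
E
```

```text
(np.float64(639.0686823296037), np.float64(-95.56078307226886))
t 7.5 tcp [509.9  30.5 101.5] yaw 0.102 shift [-138.6  115.6   71.7] turn 0.002 shift-after-turn [-138.3  115.8   71.7] F [-0.7  0.8  0.6] tilt [ 1.3 -0. ]
```

View pics/t1.png

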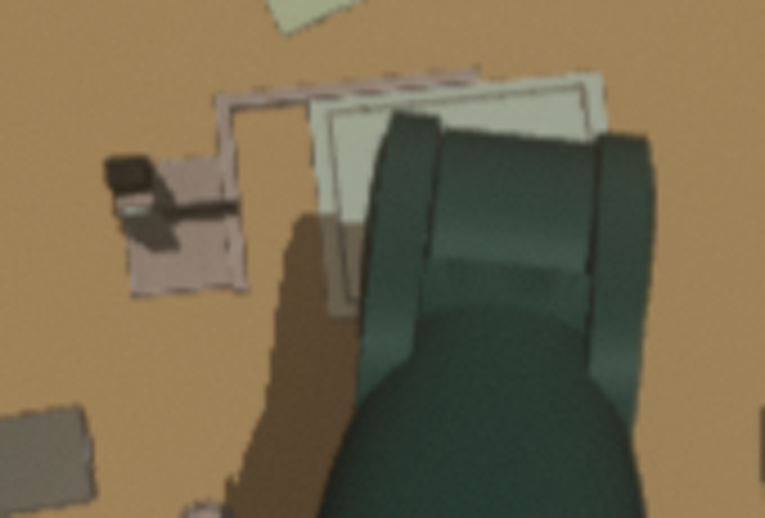

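The board's far edge lies against the x stop, and its left edge at (318,110) is about 52 mm short of the y stop at (240,200), as computed. Next is the push along y.

Emit:
jog_arm:
  motion:
    - [1,[-0.035,0.029,0],[0,0,0]]
    - [1,[-0.035,0.029,0],[0,0,0]]
    - [1,[-0.035,0.029,0],[0,0,0]]
    - [1,[-0.034,0.029,0],[0,0,0]]
    - [1,[0,0,0.03],[0,0,0]]

```text
time_s: 8.05
ee_pos: [645.6, -100.3, 74.0]
tcp_rot: [0.669, 0.743, 0.002, 0.005]
contact_force: [0.0, 0.4, -1.0]
grip_width: 1.001
finger_force: 0.0
```

Emit:
jog_arm:
  motion:
    - [1,[0,0,0.04],[0,0,0]]
    - [1,[0,0,0.016],[0,0,0]]
    - [1,[0,0,0.004],[0,0,0]]
    - [1,[0,0,0.003],[0,0,0]]
    - [1,[0,0,0],[0,0,0]]

```text
time_s: 8.55
ee_pos: [639.7, -95.8, 9.1]
tcp_rot: [0.669, 0.743, 0.0, 0.001]
contact_force: [0.2, 0.5, -0.8]
grip_width: 1.003
finger_force: 0.0
```

Emit:
jog_arm:
  motion:
    - [1,[0.005,0,0.001],[0,0,0]]
    - [1,[0.01,0,0],[0,0,0]]
    - [1,[0.008,0,0],[0,0,0]]
    - [1,[0.008,0,0],[0,0,0]]
    - [1,[0.008,0,0],[0,0,0]]

```text
time_s: 9.05
ee_pos: [635.0, -56.6, 7.7]
tcp_rot: [0.669, 0.743, -0.001, 0.001]
contact_force: [-0.7, -7.4, 2.0]
grip_width: 0.998
finger_force: 3.1
```

```bash
python3 - <<'E'
from plan import *
p=off(620.3,91.5,.1,0,-111); plan(*p,6,.1)
E
```

```text
t 9.05 tcp [635.  -56.6   7.7] yaw 0.104 shift [37.8  0.3  1.6] turn 0.004 shift-after-turn [37.8  0.2  1.6] F [-0.7 -7.4  2. ] tilt [ 0.3 -1.6]
```

Emit:
jog_arm:
  motion:
    - [1,[0.008,0,0.001],[0,0,0]]
    - [1,[0.008,0,0],[0,0,0]]
    - [1,[0.008,0,0],[0,0,0]]
    - [1,[0.005,0,0],[0,0,0]]
    - [1,[0,0,0],[0,0,0]]

```text
time_s: 9.55
ee_pos: [632.1, -27.4, 6.9]
tcp_rot: [0.669, 0.743, -0.0, 0.001]
contact_force: [-0.9, -2.0, 0.9]
grip_width: 1.0
finger_force: 1.1
```

Emit:
jog_arm:
  motion:
    - [1,[0.002,0,0],[0,0,0]]
    - [1,[0.001,0,0],[0,0,0]]
    - [1,[0,0,0],[0,0,0]]

```text
time_s: 9.85
ee_pos: [631.7, -25.2, 6.7]
tcp_rot: [0.669, 0.743, -0.0, 0.001]
contact_force: [-1.4, -5.8, 3.7]
grip_width: 1.001
finger_force: 3.0
```

Emit:
jog_arm:
  motion:
    - [1,[0.0015,0,0],[0,0,0]]
    - [1,[0,0,0],[0,0,0]]

```text
time_s: 10.05
ee_pos: [631.6, -23.8, 6.7]
tcp_rot: [0.669, 0.743, -0.0, 0.001]
contact_force: [-0.4, -6.0, 3.2]
grip_width: 1.0
finger_force: 3.2
```

Emit:
jog_arm:
  motion:
    - [1,[0.0015,0,0],[0,0,0]]
    - [1,[0,0,0],[0,0,0]]

```text
time_s: 10.25
ee_pos: [631.4, -22.3, 6.7]
tcp_rot: [0.669, 0.743, -0.0, 0.001]
contact_force: [-1.5, -6.0, 5.1]
grip_width: 0.999
finger_force: 3.3
```

Emit:
jog_arm:
  motion:
    - [1,[0.0015,0,0],[0,0,0]]
    - [1,[0,0,0],[0,0,0]]

```text
time_s: 10.45
ee_pos: [631.2, -20.8, 6.7]
tcp_rot: [0.669, 0.743, -0.0, 0.001]
contact_force: [-1.0, -6.5, 4.0]
grip_width: 0.999
finger_force: 3.3
```

Emit:
jog_arm:
  motion:
    - [1,[0.001,0,0],[0,0,0]]
    - [1,[0,0,0],[0,0,0]]

```text
time_s: 10.65
ee_pos: [631.2, -19.9, 6.7]
tcp_rot: [0.669, 0.743, -0.001, 0.001]
contact_force: [-1.8, -6.9, 5.0]
grip_width: 1.0
finger_force: 3.4
```

Emit:
jog_arm:
  motion:
    - [1,[0.001,0,0],[0,0,0]]
    - [1,[0,0,0],[0,0,0]]

```text
time_s: 10.85
ee_pos: [631.1, -19.0, 6.7]
tcp_rot: [0.669, 0.743, -0.001, 0.001]
contact_force: [-1.0, -8.4, 4.1]
grip_width: 0.999
finger_force: 4.0
```

Emit:
jog_arm:
  motion:
    - [1,[0.001,0,0],[0,0,0]]
    - [1,[0,0,0],[0,0,0]]

```text
time_s: 11.05
ee_pos: [631.1, -18.9, 6.7]
tcp_rot: [0.67, 0.743, -0.001, 0.001]
contact_force: [-1.5, -14.0, 4.4]
grip_width: 0.999
finger_force: 7.0
```

Emit:
jog_arm:
  motion:
    - [1,[0.001,0,0],[0,0,0]]
    - [1,[0,0,0],[0,0,0]]

```text
time_s: 11.25
ee_pos: [631.1, -18.7, 6.8]
tcp_rot: [0.67, 0.743, -0.002, 0.002]
contact_force: [-0.5, -20.3, 2.7]
grip_width: 1.001
finger_force: 10.0
```

Emit:
jog_arm:
  motion:
    - [1,[0.001,0,0],[0,0,0]]
    - [1,[0,0,0],[0,0,0]]

```text
time_s: 11.45
ee_pos: [631.2, -18.6, 6.8]
tcp_rot: [0.67, 0.742, -0.002, 0.003]
contact_force: [0.2, -25.8, 2.4]
grip_width: 1.002
finger_force: 13.0
```

Emit:
jog_arm:
  motion:
    - [1,[-0.006,0,0],[0,0,0]]
    - [1,[-0.02,0,0],[0,0,0]]
    - [1,[0,0,-0.045],[0,0,0]]
    - [1,[0,0,-0.045],[0,0,0]]

```text
time_s: 11.85
ee_pos: [632.4, -41.2, 96.6]
tcp_rot: [0.67, 0.743, -0.0, -0.001]
contact_force: [1.2, -0.2, 1.0]
grip_width: 0.999
finger_force: 0.0
```

```bash
python3 - <<'E'
from plan import *
plan(451.6,-371.8,100,-.31)
E
```

```text
t 11.85 tcp [632.4 -41.2  96.6] yaw 0.104 shift [-310.1 -214.    -3.4] turn 0.414 shift-after-turn [-370.   -71.3   -3.4] F [ 1.2 -0.2  1. ] tilt [-2.6  1.2]
```

Emit:
jog_arm:
  motion:
    - [1,[-0.0345,-0.0238,0],[0,0,0]]
    - [1,[-0.0345,-0.0238,0],[0,0,0]]
    - [1,[-0.0345,-0.0238,0],[0,0,0]]
    - [1,[-0.0345,-0.0238,0],[0,0,0]]
    - [1,[-0.0345,-0.0238,0],[0,0,0]]

```text
time_s: 12.35
ee_pos: [532.1, -226.1, 96.4]
tcp_rot: [0.669, 0.743, 0.0, 0.0]
contact_force: [0.2, -0.4, -1.2]
grip_width: 0.994
finger_force: 0.0
```

Emit:
jog_arm:
  motion:
    - [1,[-0.0345,-0.0238,0],[0,0,0]]
    - [1,[-0.0345,-0.0238,0],[0,0,0]]
    - [1,[-0.0345,-0.0238,0],[0,0,0]]
    - [1,[-0.0345,-0.0238,0],[0,0,0]]
    - [1,[0,0,0],[0,0,0.138]]

```text
time_s: 12.85
ee_pos: [450.8, -375.9, 96.3]
tcp_rot: [0.72, 0.694, -0.0, 0.0]
contact_force: [1.4, 0.7, -0.1]
grip_width: 1.001
finger_force: 0.0
```

Emit:
jog_arm:
  motion:
    - [1,[0,0,0],[0,0,0.138]]
    - [1,[0,0,0],[0,0,0.138]]
    - [1,[0,0,0],[0,0,0]]
    - [1,[0,0,0],[0,0,0]]

```text
time_s: 13.25
ee_pos: [452.7, -372.1, 96.3]
tcp_rot: [0.806, 0.591, 0.0, -0.0]
contact_force: [0.1, 0.0, -0.1]
grip_width: 1.001
finger_force: 0.0
```

```bash
python3 - <<'E'
from plan import *
plan(451.6,-371.8,28,-.31)
shot("top","t2.png",crop=(165,125,335,240),k=4.5)
E
```

```text
t 13.25 tcp [ 452.7 -372.1   96.3] yaw -0.305 shift [-0.1 -1.2 68.3] turn 0.005 shift-after-turn [-0.1 -1.2 68.3] F [ 0.1  0.  -0.1] tilt [0.2 0.3]
```

View pics/t2.png

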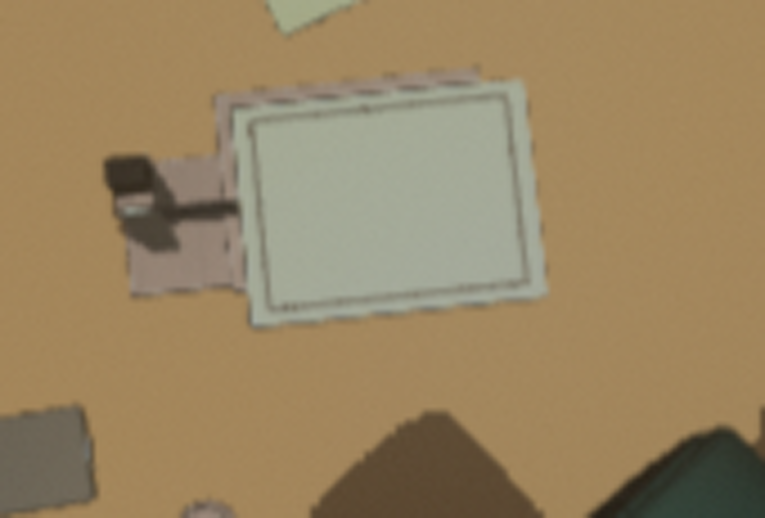

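The board looks flush with both stops: its left edge is at (236,150) against the stop, and its top edge is along the x stop. Next I fit the board pose and grasp box S.

Emit:
jog_arm:
  motion:
    - [1,[0,-0.001,0.03],[0,0,0.005]]
    - [1,[0,0,0.03],[0,0,0]]
    - [1,[0,0,0.012],[0,0,0]]
    - [1,[0,0,0.004],[0,0,0]]
    - [1,[0,0,0],[0,0,0]]

```text
time_s: 13.8
ee_pos: [451.8, -372.3, 20.6]
tcp_rot: [0.809, 0.588, 0.0, 0.0]
contact_force: [0.3, 0.3, 0.5]
grip_width: 1.0
finger_force: 0.0
```

Emit:
jog_arm:
  motion:
    - [0,[0,0,0],[0,0,0]]
    - [0,[0,0,0],[0,0,0]]
    - [0,[0,0,0],[0,0,0]]
    - [0,[0,0,0],[0,0,0]]
    - [0,[0,0,0],[0,0,0]]
  newtons: 30

```text
time_s: 14.3
ee_pos: [452.0, -372.7, 21.5]
tcp_rot: [0.809, 0.588, 0.0, 0.001]
contact_force: [-1.5, 1.4, 7.3]
grip_width: 0.744
finger_force: 33.3
```

```bash
python3 - <<'E'
from fit import *
O['c1']=(165,125,4.5,'top')
T=[(75,100),(75,-100),(-75,-100),(-75,100)]
print(fit([('c1',p,l) for p,l in zip(((234,106),(523,82),(547,292),(254,326)),T)],fixh=12.))
from plan import *
np.set_printoptions(precision=1,suppress=True)
plan(451.6,-371.8,100,-.31)
E
```

```text
(array([622.23,  91.46,   0.11,  30.  ]), np.float64(0.8616353674678531))
t 14.3 tcp [ 452.  -372.7   21.5] yaw -0.315 shift [  0.6  -0.6 -78.5] turn -0.005 shift-after-turn [  0.6  -0.6 -78.5] F [-1.5  1.4  7.3] tilt [ 1.2 -1.4]
```

Emit:
jog_arm:
  motion:
    - [0,[0,0,-0.01],[0,0,0]]
    - [0,[0,0,-0.03],[0,0,0]]
    - [0,[0,0,-0.04],[0,0,0]]
    - [0,[0,0,-0.02],[0,0,-0.1]]
    - [0,[0,0,0],[0,0,-0.1]]

```text
time_s: 14.8
ee_pos: [452.7, -373.3, 124.4]
tcp_rot: [0.745, 0.667, 0.0, 0.003]
contact_force: [0.8, -0.7, -2.4]
grip_width: 0.744
finger_force: 34.6
```

Emit:
jog_arm:
  motion:
    - [0,[0,0,0],[0,0,-0.1]]
    - [0,[0,0,0],[0,0,-0.12]]
    - [0,[0,0,0],[0,0,0]]

```text
time_s: 15.1
ee_pos: [451.6, -372.2, 121.2]
tcp_rot: [0.668, 0.744, -0.0, 0.0]
contact_force: [0.3, 0.2, -2.0]
grip_width: 0.746
finger_force: 34.4
```

```bash
python3 - <<'E'
from plan import *
plan(622,91.5,120,.105)
E
```

```text
t 15.1 tcp [ 451.6 -372.2  121.2] yaw 0.107 shift [442.9 218.9   1. ] turn 0.002 shift-after-turn [443.3 218.    1. ] F [ 0.3  0.2 -2. ] tilt [ 0.5 -0.5]
```

Emit:
jog_arm:
  motion:
    - [0,[0.037,0.0182,0],[0,0,0]]
    - [0,[0.037,0.0182,0],[0,0,0]]
    - [0,[0.037,0.0182,0],[0,0,0]]
    - [0,[0.037,0.0182,0],[0,0,0]]
    - [0,[0.037,0.0182,0],[0,0,0]]

```text
time_s: 15.6
ee_pos: [523.1, -177.1, 120.9]
tcp_rot: [0.671, 0.742, 0.0, 0.0]
contact_force: [0.4, -0.1, -1.6]
grip_width: 0.746
finger_force: 34.4
```

Emit:
jog_arm:
  motion:
    - [0,[0.037,0.0182,0],[0,0,0]]
    - [0,[0.037,0.0182,0],[0,0,0]]
    - [0,[0.037,0.0182,0],[0,0,0]]
    - [0,[0.037,0.0182,0],[0,0,0]]
    - [0,[0.037,0.0182,0],[0,0,0]]

```text
time_s: 16.1
ee_pos: [594.2, 16.5, 120.9]
tcp_rot: [0.67, 0.742, 0.0, 0.0]
contact_force: [0.6, -0.8, -2.5]
grip_width: 0.743
finger_force: 34.4
```

Emit:
jog_arm:
  motion:
    - [0,[0.037,0.0182,0],[0,0,0]]
    - [0,[0.036,0.0178,0],[0,0,0]]
    - [0,[0,0,0.02],[0,0,0]]
    - [0,[0,0,0.02],[0,0,0]]
    - [0,[0,0,0],[0,0,0]]

```text
time_s: 16.6
ee_pos: [620.6, 91.5, 78.5]
tcp_rot: [0.67, 0.742, -0.001, -0.001]
contact_force: [-1.1, 0.7, -2.3]
grip_width: 0.745
finger_force: 34.3
```

```bash
python3 - <<'E'
from plan import *
plan(622,91.5,35,.105)
E
```

```text
t 16.6 tcp [620.6  91.5  78.5] yaw 0.102 shift [-0.2  1.6 43.5] turn -0.003 shift-after-turn [-0.2  1.6 43.5] F [-1.1  0.7 -2.3] tilt [-3.7 -0.1]
```

Emit:
jog_arm:
  motion:
    - [0,[0,0.0015,0.02],[0,0,-0.003]]
    - [0,[0,0,0.014],[0,0,0]]
    - [0,[0,0,0.006],[0,0,0]]
    - [0,[0,0,0],[0,0,0]]
    - [0,[0,0,0],[0,0,0]]

```text
time_s: 17.1
ee_pos: [623.9, 91.2, 41.4]
tcp_rot: [0.668, 0.744, 0.0, 0.0]
contact_force: [0.5, -0.7, -1.2]
grip_width: 0.742
finger_force: 34.5
```

Emit:
jog_arm:
  motion:
    - [0,[0,0,0.0015],[0,0,0]]
    - [0,[0,0,0],[0,0,0]]

```text
time_s: 17.3
ee_pos: [623.7, 91.4, 39.3]
tcp_rot: [0.668, 0.744, 0.0, 0.0]
contact_force: [-0.7, 0.2, -2.2]
grip_width: 0.745
finger_force: 34.5
```

Emit:
jog_arm:
  motion:
    - [0,[0,0,0.0015],[0,0,0]]
    - [0,[0,0,0],[0,0,0]]

```text
time_s: 17.5
ee_pos: [623.4, 91.4, 37.2]
tcp_rot: [0.668, 0.744, -0.0, -0.0]
contact_force: [0.6, -0.3, -1.9]
grip_width: 0.746
finger_force: 34.5
```

Emit:
jog_arm:
  motion:
    - [0,[0,-0.0013,0.001],[0,0,0]]
    - [0,[0,0,0],[0,0,0]]

```text
time_s: 17.7
ee_pos: [621.9, 91.2, 36.1]
tcp_rot: [0.668, 0.744, -0.0, -0.0]
contact_force: [0.1, 0.4, -2.8]
grip_width: 0.746
finger_force: 34.5
```

Emit:
jog_arm:
  motion:
    - [0,[0,0,0.001],[0,0,0]]
    - [0,[0,0,0],[0,0,0]]

```text
time_s: 17.9
ee_pos: [622.1, 91.2, 35.2]
tcp_rot: [0.668, 0.744, -0.0, -0.0]
contact_force: [-0.5, 0.5, -2.4]
grip_width: 0.747
finger_force: 34.5
```

Emit:
jog_arm:
  motion:
    - [0,[0,0,0.001],[0,0,0]]
    - [0,[0,0,0],[0,0,0]]

```text
time_s: 18.1
ee_pos: [622.1, 91.3, 34.2]
tcp_rot: [0.668, 0.744, -0.0, -0.0]
contact_force: [-0.5, 0.1, -2.8]
grip_width: 0.746
finger_force: 34.5
```

Emit:
jog_arm:
  motion:
    - [0,[0,0,0.001],[0,0,0]]
    - [0,[0,0,0],[0,0,0]]

```text
time_s: 18.3
ee_pos: [622.2, 91.3, 33.5]
tcp_rot: [0.668, 0.744, 0.0, 0.0]
contact_force: [-2.2, -0.2, 2.7]
grip_width: 0.743
finger_force: 35.1
```

Emit:
jog_arm:
  motion:
    - [0,[0,0,0.0007],[0,0,0]]
    - [0,[0,0,0],[0,0,0]]

```text
time_s: 18.5
ee_pos: [622.2, 91.3, 33.5]
tcp_rot: [0.668, 0.744, 0.0, 0.0]
contact_force: [-6.3, -0.2, 12.7]
grip_width: 0.744
finger_force: 36.1
```

Emit:
jog_arm:
  motion:
    - [1,[0,0,-0.0007],[0,0,0]]
    - [1,[0,0,0],[0,0,0]]
    - [1,[0,0,0],[0,0,0]]
    - [1,[0,0,0],[0,0,0]]
    - [1,[0,0,-0.02],[0,0,0]]

```text
time_s: 19.0
ee_pos: [620.8, 91.2, 51.4]
tcp_rot: [0.668, 0.744, -0.001, -0.001]
contact_force: [0.3, 0.5, -0.1]
grip_width: 1.001
finger_force: 0.0
```

Emit:
jog_arm:
  motion:
    - [1,[0,0,-0.045],[0,0,0]]
    - [1,[0,0,-0.045],[0,0,0]]
    - [1,[0,0,0],[0,0,0]]

```text
time_s: 19.3
ee_pos: [624.6, 91.3, 149.0]
tcp_rot: [0.668, 0.744, 0.003, 0.003]
contact_force: [0.2, -0.6, 0.1]
grip_width: 0.997
finger_force: 0.0
```

```bash
python3 - <<'E'
from plan import *
plan(597.7,-393.1,100,.23); print(env.sense()['q'])
E
```

```text
t 19.3 tcp [624.6  91.3 149. ] yaw 0.108 shift [-478.6  -79.4   48.7] turn -0.122 shift-after-turn [-465.4 -137.    48.7] F [ 0.2 -0.6  0.1] tilt [8.3 0.1]
[0.  0.5 0.  1.1 0.  1.5]
```

Emit:
jog_arm:
  motion:
    - [1,[-0.0435,-0.007,0],[0,0,0]]
    - [1,[-0.0435,-0.007,0],[0,0,0]]
    - [1,[-0.0435,-0.007,0],[0,0,0]]
    - [1,[-0.0435,-0.007,0],[0,0,0]]
    - [1,[-0.0435,-0.007,0],[0,0,0]]

```text
time_s: 19.8
ee_pos: [610.4, -130.5, 143.1]
tcp_rot: [0.668, 0.744, -0.0, -0.0]
contact_force: [1.1, 0.4, 0.6]
grip_width: 1.0
finger_force: 0.0
```

Emit:
jog_arm:
  motion:
    - [1,[-0.0435,-0.007,0],[0,0,0]]
    - [1,[-0.0435,-0.007,0],[0,0,0]]
    - [1,[-0.0435,-0.007,0],[0,0,0]]
    - [1,[-0.0435,-0.007,0],[0,0,0]]
    - [1,[-0.0435,-0.007,0],[0,0,0]]

```text
time_s: 20.3
ee_pos: [599.0, -350.6, 143.0]
tcp_rot: [0.668, 0.744, 0.0, -0.0]
contact_force: [0.6, -0.3, 0.6]
grip_width: 1.005
finger_force: 0.0
```

Emit:
jog_arm:
  motion:
    - [1,[-0.0435,-0.007,0.02],[0,0,0]]
    - [1,[0,0,0.03],[0,0,-0.122]]
    - [1,[0,0,0],[0,0,0]]
    - [1,[0,0,0],[0,0,0]]

```text
time_s: 20.7
ee_pos: [597.0, -392.1, 93.4]
tcp_rot: [0.622, 0.783, 0.0, -0.001]
contact_force: [-0.4, 0.9, 0.2]
grip_width: 1.0
finger_force: 0.0
```

```bash
python3 - <<'E'
from plan import *
plan(597.7,-393.1,18,.23)
E
```

```text
t 20.7 tcp [ 597.  -392.1   93.4] yaw 0.227 shift [-1.2  0.5 75.4] turn -0.003 shift-after-turn [-1.2  0.5 75.4] F [-0.4  0.9  0.2] tilt [-1.  1.]
```

Emit:
jog_arm:
  motion:
    - [1,[-0.001,0.0005,0.03],[0,0,0]]
    - [1,[0,0,0.03],[0,0,0]]
    - [1,[0,0,0.011],[0,0,0]]
    - [1,[0,0,0.003],[0,0,0]]
    - [1,[0,0,0],[0,0,0]]

```text
time_s: 21.2
ee_pos: [598.6, -393.6, 20.8]
tcp_rot: [0.621, 0.783, -0.0, 0.001]
contact_force: [0.6, 0.3, 0.5]
grip_width: 1.0
finger_force: 0.0
```

Emit:
jog_arm:
  motion:
    - [0,[0,0,0],[0,0,0]]
    - [0,[0,0,0],[0,0,0]]
    - [0,[0,0,0],[0,0,0]]
    - [0,[0,0,0],[0,0,0]]
    - [0,[0,0,0],[0,0,0]]
  newtons: 30

```text
time_s: 21.7
ee_pos: [598.5, -394.1, 21.0]
tcp_rot: [0.621, 0.784, -0.0, 0.001]
contact_force: [-1.7, 0.5, 7.3]
grip_width: 0.747
finger_force: 32.6
```

Emit:
jog_arm:
  motion:
    - [0,[0,0,-0.01],[0,0,0]]
    - [0,[0,0,-0.04],[0,0,0]]
    - [0,[0,0,-0.045],[0,0,0]]
    - [0,[0,0,-0.025],[0,0,0.122]]
    - [0,[0,0,0],[0,0,0]]

```text
time_s: 22.2
ee_pos: [599.2, -394.7, 144.4]
tcp_rot: [0.669, 0.743, 0.0, 0.003]
contact_force: [0.5, 1.1, -2.9]
grip_width: 0.745
finger_force: 35.3
```

```bash
python3 - <<'E'
from plan import *
plan(622.1,91.4,138,.107)
E
```

```text
t 22.2 tcp [ 599.2 -394.7  144.4] yaw 0.104 shift [481.1  73.4   4.4] turn -0.003 shift-after-turn [480.9  74.6   4.4] F [ 0.5  1.1 -2.9] tilt [ 5.3 -4.4]
```

Emit:
jog_arm:
  motion:
    - [0,[0.0436,0.0067,0],[0,0,0]]
    - [0,[0.0436,0.0067,0],[0,0,0]]
    - [0,[0.0436,0.0067,0],[0,0,0]]
    - [0,[0.0436,0.0067,0],[0,0,0]]
    - [0,[0.0436,0.0067,0],[0,0,0]]

```text
time_s: 22.7
ee_pos: [607.1, -171.4, 138.7]
tcp_rot: [0.667, 0.745, -0.0, -0.0]
contact_force: [0.0, -0.3, -3.4]
grip_width: 0.74
finger_force: 35.1
```

Emit:
jog_arm:
  motion:
    - [0,[0.0436,0.0067,0],[0,0,0]]
    - [0,[0.0436,0.0067,0],[0,0,0]]
    - [0,[0.0436,0.0067,0],[0,0,0]]
    - [0,[0.0436,0.0067,0],[0,0,0]]
    - [0,[0.0436,0.0067,0],[0,0,0]]

```text
time_s: 23.2
ee_pos: [616.9, 48.8, 138.8]
tcp_rot: [0.667, 0.745, -0.0, -0.0]
contact_force: [0.9, 0.4, -2.1]
grip_width: 0.739
finger_force: 35.1
```

Emit:
jog_arm:
  motion:
    - [0,[0.0436,0.0067,0],[0,0,0]]
    - [0,[0,0,0.02],[0,0,0]]
    - [0,[0,0,0.02],[0,0,0]]
    - [0,[0,0,0],[0,0,0]]
    - [0,[0,0,0],[0,0,0]]

```text
time_s: 23.7
ee_pos: [619.1, 90.9, 99.3]
tcp_rot: [0.668, 0.744, -0.0, -0.0]
contact_force: [1.8, 0.1, -1.4]
grip_width: 0.743
finger_force: 35.0
```

```bash
python3 - <<'E'
from plan import *
plan(622.1,91.4,79,.107)
shot("top","t3.png",crop=(165,125,335,240),k=4.5)
E
```

```text
t 23.7 tcp [619.1  90.9  99.3] yaw 0.109 shift [ 0.1  3.  20.3] turn 0.002 shift-after-turn [ 0.1  3.  20.3] F [ 1.8  0.1 -1.4] tilt [-1.1 -0. ]
```

Emit:
jog_arm:
  motion:
    - [0,[0,0.0029,0.008],[0,0,0]]
    - [0,[0,0,0.006],[0,0,0]]
    - [0,[0,0,0.003],[0,0,0]]
    - [0,[0,0,0],[0,0,0]]
    - [0,[0,0,0],[0,0,0]]

```text
time_s: 24.25
ee_pos: [622.4, 91.4, 82.3]
tcp_rot: [0.668, 0.744, -0.0, -0.0]
contact_force: [-0.2, -0.2, -1.8]
grip_width: 0.746
finger_force: 35.1
```

Emit:
jog_arm:
  motion:
    - [0,[0,0,0.001],[0,0,0]]
    - [0,[0,0,0],[0,0,0]]

```text
time_s: 24.45
ee_pos: [622.4, 91.4, 81.4]
tcp_rot: [0.668, 0.744, 0.0, 0.0]
contact_force: [0.3, -0.6, -2.9]
grip_width: 0.746
finger_force: 35.1
```

Emit:
jog_arm:
  motion:
    - [0,[0,0,0.001],[0,0,0]]
    - [0,[0,0,0],[0,0,0]]

```text
time_s: 24.65
ee_pos: [622.3, 91.4, 80.2]
tcp_rot: [0.668, 0.744, -0.0, -0.0]
contact_force: [0.4, 0.3, -2.2]
grip_width: 0.743
finger_force: 35.1
```

Emit:
jog_arm:
  motion:
    - [0,[0,0,0.001],[0,0,0]]
    - [0,[0,0,0],[0,0,0]]

```text
time_s: 24.85
ee_pos: [622.3, 91.4, 79.2]
tcp_rot: [0.668, 0.744, -0.0, -0.0]
contact_force: [-0.2, -0.4, -1.7]
grip_width: 0.742
finger_force: 35.1
```

Emit:
jog_arm:
  motion:
    - [0,[0,0,0.0007],[0,0,0]]
    - [0,[0,0,0],[0,0,0]]

```text
time_s: 25.05
ee_pos: [622.4, 91.5, 79.0]
tcp_rot: [0.668, 0.744, 0.0, 0.0]
contact_force: [-2.8, 0.1, 5.5]
grip_width: 0.746
finger_force: 35.9
```

```bash
python3 - <<'E'
from plan import *
plan(622.1,91.4,79,.107)
E
```

```text
t 25.05 tcp [622.4  91.5  79. ] yaw 0.108 shift [-0.  -0.3  0. ] turn 0.001 shift-after-turn [-0.  -0.3  0. ] F [-2.8  0.1  5.5] tilt [0.4 0. ]
```

View pics/t3.png

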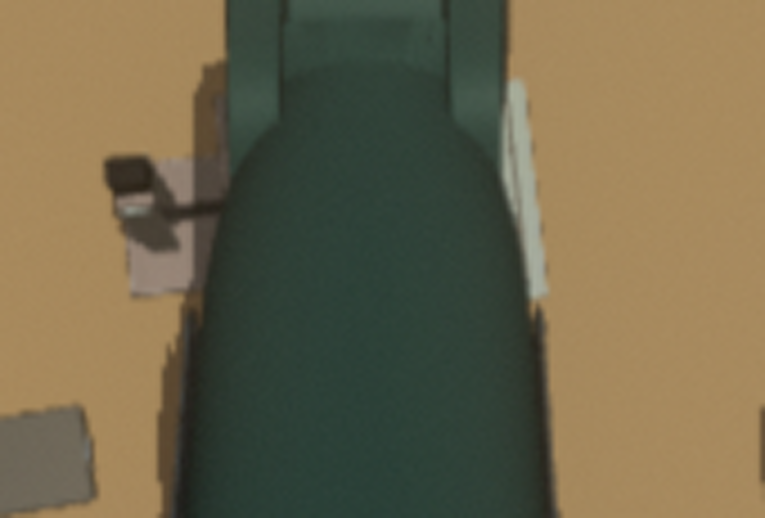

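The picture shows the arm over the board; the visible right edge (523,82)-(547,292) is unchanged. Contact height confirms S is 46 mm. I release and go to R.

Emit:
jog_arm:
  motion:
    - [1,[0,0,-0.0006],[0,0,0]]
    - [1,[0,0,0],[0,0,0]]
    - [1,[0,0,0],[0,0,0]]
    - [1,[0,0,0],[0,0,0]]
    - [1,[0,0,-0.02],[0,0,0]]

```text
time_s: 25.55
ee_pos: [621.1, 91.4, 97.3]
tcp_rot: [0.668, 0.744, -0.001, -0.001]
contact_force: [0.0, 0.4, -0.2]
grip_width: 0.999
finger_force: 0.0
```

Emit:
jog_arm:
  motion:
    - [1,[0,0,-0.045],[0,0,0]]
    - [1,[0,0,-0.045],[0,0,0]]
    - [1,[0,0,0],[0,0,0]]
    - [1,[0,0,0],[0,0,0]]

```text
time_s: 25.95
ee_pos: [622.9, 91.4, 190.0]
tcp_rot: [0.668, 0.744, 0.001, 0.001]
contact_force: [0.1, 0.1, 0.4]
grip_width: 1.002
finger_force: 0.0
```

```bash
python3 - <<'E'
from plan import *
plan(451.6,-218.3,100,.0)
E
```

```text
t 25.95 tcp [622.9  91.4 190. ] yaw 0.108 shift [-289.5 -203.8   89.6] turn 0.108 shift-after-turn [-309.7 -171.4   89.6] F [0.1 0.1 0.4] tilt [1.9 0. ]
```

Emit:
jog_arm:
  motion:
    - [1,[-0.0362,-0.0254,0],[0,0,0]]
    - [1,[-0.0362,-0.0254,0],[0,0,0]]
    - [1,[-0.0362,-0.0254,0],[0,0,0]]
    - [1,[-0.0362,-0.0254,0],[0,0,0]]
    - [1,[-0.0362,-0.0254,0],[0,0,0]]

```text
time_s: 26.45
ee_pos: [513.9, -103.3, 187.9]
tcp_rot: [0.668, 0.744, -0.0, -0.001]
contact_force: [0.3, -0.4, -0.5]
grip_width: 1.001
finger_force: 0.0
```

Emit:
jog_arm:
  motion:
    - [1,[-0.0362,-0.0254,0],[0,0,0]]
    - [1,[-0.0362,-0.0254,0.03],[0,0,0]]
    - [1,[-0.0362,-0.0254,0.03],[0,0,0]]
    - [1,[0,0,0.03],[0,0,0.108]]
    - [1,[0,0,0],[0,0,0]]

```text
time_s: 26.95
ee_pos: [451.5, -212.7, 99.4]
tcp_rot: [0.709, 0.706, -0.001, -0.003]
contact_force: [0.7, 0.5, 0.4]
grip_width: 1.002
finger_force: 0.0
```

```bash
python3 - <<'E'
from plan import *
plan(451.6,-218.3,15,.0)
E
```

```text
t 26.95 tcp [ 451.5 -212.7   99.4] yaw -0.004 shift [-5.9  0.6 84.3] turn -0.004 shift-after-turn [-5.9  0.6 84.3] F [0.7 0.5 0.4] tilt [-5.8  4.1]
```

Emit:
jog_arm:
  motion:
    - [1,[0,0,0.025],[0,0,0]]
    - [1,[0,0,0.01],[0,0,0]]
    - [1,[0,0,0],[0,0,0]]
    - [1,[0,0,0],[0,0,0]]

```text
time_s: 27.35
ee_pos: [454.8, -213.1, 68.8]
tcp_rot: [0.706, 0.708, 0.0, 0.0]
contact_force: [0.3, 0.2, 0.9]
grip_width: 1.001
finger_force: 0.0
```

```bash
python3 - <<'E'
from plan import *
plan(451.6,-218.3,15,.0)
E
```

```text
t 27.35 tcp [ 454.8 -213.1   68.8] yaw 0.002 shift [-5.1 -3.2 53.8] turn 0.002 shift-after-turn [-5.2 -3.2 53.8] F [0.3 0.2 0.9] tilt [ 0.3 -0.2]
```

Emit:
jog_arm:
  motion:
    - [1,[-0.005,-0.003,0],[0,0,0]]
    - [1,[0,0,0.03],[0,0,0]]
    - [1,[0,0,0.015],[0,0,0]]
    - [1,[0,0,0.006],[0,0,0]]
    - [1,[0,0,0],[0,0,0]]

```text
time_s: 27.85
ee_pos: [451.2, -218.5, 17.1]
tcp_rot: [0.707, 0.707, -0.0, -0.0]
contact_force: [0.0, 0.7, 1.0]
grip_width: 1.004
finger_force: 0.0
```

Emit:
jog_arm:
  motion:
    - [1,[0,0,0.0015],[0,0,0]]
    - [0,[0,0,0],[0,0,0]]
    - [0,[0,0,0],[0,0,0]]
    - [0,[0,0,0],[0,0,0]]
    - [0,[0,0,0],[0,0,0]]

```text
time_s: 28.35
ee_pos: [451.7, -218.7, 16.3]
tcp_rot: [0.707, 0.707, 0.0, 0.001]
contact_force: [-0.9, 0.5, 6.6]
grip_width: 0.745
finger_force: 32.0
```

Emit:
jog_arm:
  motion:
    - [0,[0,0,0],[0,0,0]]
    - [0,[0,0,0],[0,0,0]]

```text
time_s: 28.55
ee_pos: [451.7, -218.7, 16.4]
tcp_rot: [0.707, 0.707, 0.0, 0.001]
contact_force: [-1.0, 0.6, 7.2]
grip_width: 0.742
finger_force: 32.0
```

Emit:
jog_arm:
  motion:
    - [0,[0,0,-0.01],[0,0,0]]
    - [0,[0,0,-0.04],[0,0,0]]
    - [0,[0,0,-0.045],[0,0,0]]
    - [0,[0,0,-0.045],[0,0,-0.106]]
    - [0,[0,0,0],[0,0,0]]

```text
time_s: 29.05
ee_pos: [453.3, -219.7, 161.6]
tcp_rot: [0.667, 0.745, 0.001, 0.004]
contact_force: [0.4, -0.8, -2.5]
grip_width: 0.747
finger_force: 35.0
```

```bash
python3 - <<'E'
from plan import *
plan(622.1,91.4,160,.107)
E
```

```text
t 29.05 tcp [ 453.3 -219.7  161.6] yaw 0.110 shift [290.8 201.9   1.2] turn 0.003 shift-after-turn [291.3 201.1   1.2] F [ 0.4 -0.8 -2.5] tilt [ 7.  -4.9]
```

Emit:
jog_arm:
  motion:
    - [0,[0.0362,0.0254,0],[0,0,0]]
    - [0,[0.0362,0.0254,0],[0,0,0]]
    - [0,[0.0362,0.0254,0],[0,0,0]]
    - [0,[0.0362,0.0254,0],[0,0,0]]
    - [0,[0.0362,0.0254,0],[0,0,0]]

```text
time_s: 29.55
ee_pos: [558.7, -23.2, 155.6]
tcp_rot: [0.669, 0.743, -0.0, -0.0]
contact_force: [0.8, -0.8, -2.8]
grip_width: 0.745
finger_force: 34.9
```

Emit:
jog_arm:
  motion:
    - [0,[0.0362,0.0254,0],[0,0,0]]
    - [0,[0.0362,0.0254,0],[0,0,0]]
    - [0,[0.0362,0.0254,0],[0,0,0]]
    - [0,[0,0,0.015],[0,0,0]]
    - [0,[0,0,0],[0,0,0]]

```text
time_s: 30.05
ee_pos: [621.7, 92.1, 138.7]
tcp_rot: [0.668, 0.744, -0.001, -0.001]
contact_force: [0.0, 0.0, -2.6]
grip_width: 0.744
finger_force: 34.8
```

Emit:
jog_arm:
  motion:
    - [0,[0,0,0.012],[0,0,0]]
    - [0,[0,0,0],[0,0,0]]
    - [0,[0,0,0],[0,0,0]]

```text
time_s: 30.35
ee_pos: [622.4, 90.3, 128.7]
tcp_rot: [0.669, 0.743, -0.0, -0.0]
contact_force: [-0.4, 0.7, -1.5]
grip_width: 0.745
finger_force: 34.8
```

```bash
python3 - <<'E'
from plan import *
plan(622.3,91.4,112.4,.107)
E
```

```text
t 30.35 tcp [622.4  90.3 128.7] yaw 0.105 shift [ 1.1  0.  16.3] turn -0.002 shift-after-turn [ 1.1  0.  16.3] F [-0.4  0.7 -1.5] tilt [-0.3 -0.1]
```

Emit:
jog_arm:
  motion:
    - [0,[0.001,0,0.008],[0,0,-0.002]]
    - [0,[0,0,0.005],[0,0,0]]
    - [0,[0,0,0.001],[0,0,0]]
    - [0,[0,0,0],[0,0,0]]
    - [0,[0,0,0],[0,0,0]]

```text
time_s: 30.85
ee_pos: [622.7, 92.1, 114.7]
tcp_rot: [0.668, 0.744, 0.0, 0.0]
contact_force: [0.6, 0.4, -1.9]
grip_width: 0.742
finger_force: 34.9
```

Emit:
jog_arm:
  motion:
    - [0,[0,0,0.001],[0,0,0]]
    - [0,[0,0,0],[0,0,0]]

```text
time_s: 31.05
ee_pos: [622.7, 92.1, 113.5]
tcp_rot: [0.668, 0.744, 0.0, 0.0]
contact_force: [-0.1, 0.0, -1.4]
grip_width: 0.748
finger_force: 34.9
```

Emit:
jog_arm:
  motion:
    - [0,[0,0,0.001],[0,0,0]]
    - [0,[0,0,0],[0,0,0]]

```text
time_s: 31.25
ee_pos: [622.7, 92.0, 112.5]
tcp_rot: [0.668, 0.744, -0.0, 0.0]
contact_force: [-0.2, 0.1, -2.3]
grip_width: 0.745
finger_force: 35.0
```

```bash
python3 - <<'E'
from plan import *
plan(622.3,91.4,112.4,.107)
E
```

```text
t 31.25 tcp [622.7  92.  112.5] yaw 0.108 shift [-0.6 -0.4  0.1] turn 0.001 shift-after-turn [-0.6 -0.4  0.1] F [-0.2  0.1 -2.3] tilt [-0. -0.]
```

Emit:
jog_arm:
  motion:
    - [0,[-0.0006,-0.0003,0.0008],[0,0,0]]
    - [0,[0,0,0],[0,0,0]]

```text
time_s: 31.45
ee_pos: [622.6, 91.9, 112.4]
tcp_rot: [0.668, 0.744, 0.001, 0.0]
contact_force: [-0.8, 4.3, 5.2]
grip_width: 0.745
finger_force: 35.6
```

Emit:
jog_arm:
  motion:
    - [1,[0,0,-0.0006],[0,0,0]]
    - [1,[0,0,0],[0,0,0]]
    - [1,[0,0,0],[0,0,0]]
    - [1,[0,0,0],[0,0,0]]
    - [1,[0,0,-0.02],[0,0,0]]

```text
time_s: 31.95
ee_pos: [621.2, 91.3, 130.4]
tcp_rot: [0.668, 0.744, -0.001, -0.001]
contact_force: [-0.6, -0.4, 0.4]
grip_width: 0.997
finger_force: 0.0
```

Emit:
jog_arm:
  motion:
    - [1,[0,0,-0.045],[0,0,0]]
    - [1,[0,0,-0.03],[0,0,0]]
    - [1,[0,0,0],[0,0,0]]
    - [1,[0,0,0],[0,0,0]]

```text
time_s: 32.35
ee_pos: [622.6, 91.4, 207.5]
tcp_rot: [0.668, 0.744, 0.0, 0.0]
contact_force: [-1.4, -0.3, -0.5]
grip_width: 0.994
finger_force: 0.0
```

```bash
python3 - <<'E'
from plan import *
plan(599.6,-235.8,90,-.15)
E
```

```text
t 32.35 tcp [622.6  91.4 207.5] yaw 0.108 shift [-322.8  -58.3  117.5] turn 0.258 shift-after-turn [-326.9   26.   117.5] F [-1.4 -0.3 -0.5] tilt [ 0.9 -0. ]
```

Emit:
jog_arm:
  motion:
    - [1,[-0.0404,-0.0073,0],[0,0,0]]
    - [1,[-0.0404,-0.0073,0],[0,0,0]]
    - [1,[-0.0404,-0.0073,0],[0,0,0]]
    - [1,[-0.0404,-0.0073,0],[0,0,0]]
    - [1,[-0.0404,-0.0073,0],[0,0,0]]

```text
time_s: 32.85
ee_pos: [607.0, -114.8, 205.9]
tcp_rot: [0.668, 0.744, -0.0, -0.001]
contact_force: [-0.7, 0.7, -0.5]
grip_width: 0.995
finger_force: 0.0
```

Emit:
jog_arm:
  motion:
    - [1,[-0.0404,-0.0073,0],[0,0,0]]
    - [1,[-0.0404,-0.0073,0],[0,0,0]]
    - [1,[-0.0404,-0.0073,0],[0,0,0]]
    - [1,[0,0,0.035],[0,0,0.129]]
    - [1,[0,0,0.035],[0,0,0.129]]

```text
time_s: 33.35
ee_pos: [598.7, -237.6, 135.3]
tcp_rot: [0.76, 0.649, -0.0, -0.0]
contact_force: [1.2, 0.6, -0.0]
grip_width: 0.999
finger_force: 0.0
```

Emit:
jog_arm:
  motion:
    - [1,[0,0,0.04],[0,0,0]]
    - [1,[0,0,0.01],[0,0,0]]
    - [1,[0,0,0],[0,0,0]]
    - [1,[0,0,0],[0,0,0]]

```text
time_s: 33.75
ee_pos: [599.7, -236.4, 88.6]
tcp_rot: [0.758, 0.652, 0.0, 0.001]
contact_force: [1.3, -0.0, 1.5]
grip_width: 1.004
finger_force: 0.0
```

```bash
python3 - <<'E'
from plan import *
plan(599.6,-235.8,14,-.15)
shot("top","t4.png",crop=(165,125,335,240),k=4.5)
E
```

```text
t 33.75 tcp [ 599.7 -236.4   88.6] yaw -0.150 shift [ 0.6 -0.3 74.6] turn 0.000 shift-after-turn [ 0.6 -0.3 74.6] F [ 1.3 -0.   1.5] tilt [ 1.  -0.6]
```

View pics/t4.png

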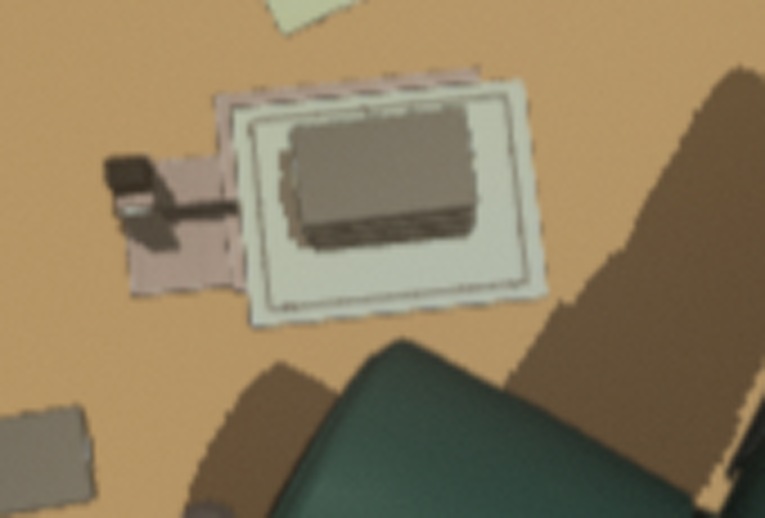

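The board is still home (corners (234,106) and (547,292) unchanged), and three boxes sit squarely at (385,165). I grasp P.

Emit:
jog_arm:
  motion:
    - [1,[0.0004,0,0.035],[0,0,0]]
    - [1,[0,0,0.025],[0,0,0]]
    - [1,[0,0,0.01],[0,0,0]]
    - [1,[0,0,0.003],[0,0,0]]
    - [1,[0,0,0],[0,0,0]]

```text
time_s: 34.3
ee_pos: [599.9, -236.1, 15.5]
tcp_rot: [0.758, 0.652, 0.0, 0.001]
contact_force: [0.2, 0.4, 0.5]
grip_width: 0.995
finger_force: 0.0
```

Emit:
jog_arm:
  motion:
    - [0,[0,0,0.001],[0,0,0]]
    - [0,[0,0,0],[0,0,0]]
    - [0,[0,0,0],[0,0,0]]
    - [0,[0,0,0],[0,0,0]]
    - [0,[0,0,0],[0,0,0]]

```text
time_s: 34.8
ee_pos: [599.9, -236.1, 14.6]
tcp_rot: [0.758, 0.652, 0.0, 0.001]
contact_force: [-0.3, 0.8, 6.6]
grip_width: 0.744
finger_force: 33.3
```

Emit:
jog_arm:
  motion:
    - [0,[0,0,-0.01],[0,0,0]]
    - [0,[0,0,-0.04],[0,0,0]]
    - [0,[0,0,-0.045],[0,0,0]]
    - [0,[0,0,-0.045],[0,0,-0.128]]
    - [0,[0,0,-0.035],[0,0,-0.128]]

```text
time_s: 35.3
ee_pos: [599.3, -235.8, 192.1]
tcp_rot: [0.667, 0.745, 0.0, 0.001]
contact_force: [0.9, -0.8, -2.8]
grip_width: 0.748
finger_force: 35.0
```

Emit:
jog_arm:
  motion:
    - [0,[0,0,0],[0,0,0]]
    - [0,[0,0,0],[0,0,0]]

```text
time_s: 35.5
ee_pos: [599.3, -235.8, 189.1]
tcp_rot: [0.669, 0.743, 0.0, 0.001]
contact_force: [0.5, -0.4, -2.8]
grip_width: 0.749
finger_force: 35.0
```

```bash
python3 - <<'E'
from plan import *
plan(622.3,91.4,180,.107)
E
```

```text
t 35.5 tcp [ 599.3 -235.8  189.1] yaw 0.105 shift [323.   57.    8.9] turn -0.002 shift-after-turn [322.9  57.8   8.9] F [ 0.5 -0.4 -2.8] tilt [ 1.1 -0.6]
```

Emit:
jog_arm:
  motion:
    - [0,[0.0404,0.0072,0],[0,0,0]]
    - [0,[0.0404,0.0072,0],[0,0,0]]
    - [0,[0.0404,0.0072,0],[0,0,0]]
    - [0,[0.0404,0.0072,0],[0,0,0]]
    - [0,[0.0404,0.0072,0],[0,0,0]]

```text
time_s: 36.0
ee_pos: [612.7, -29.4, 186.8]
tcp_rot: [0.669, 0.743, -0.001, -0.001]
contact_force: [0.6, 1.6, -2.4]
grip_width: 0.743
finger_force: 35.0
```

Emit:
jog_arm:
  motion:
    - [0,[0.0404,0.0072,0],[0,0,0]]
    - [0,[0.0404,0.0072,0],[0,0,0]]
    - [0,[0.0404,0.0072,0],[0,0,-0.002]]
    - [0,[0,0,0.015],[0,0,0]]
    - [0,[0,0,0.01],[0,0,0]]

```text
time_s: 36.5
ee_pos: [621.3, 92.7, 161.1]
tcp_rot: [0.668, 0.744, -0.001, -0.001]
contact_force: [-0.6, -0.2, -2.7]
grip_width: 0.742
finger_force: 34.9
```

Emit:
jog_arm:
  motion:
    - [0,[0,0,0],[0,0,0]]
    - [0,[0,0,0],[0,0,0]]
    - [0,[0,0,0],[0,0,0]]

```text
time_s: 36.8
ee_pos: [622.5, 90.9, 163.6]
tcp_rot: [0.668, 0.744, 0.0, 0.0]
contact_force: [0.3, 0.1, -2.0]
grip_width: 0.743
finger_force: 34.8
```

```bash
python3 - <<'E'
from plan import *
plan(622.3,91.4,148.6,.107)
E
```

```text
t 36.8 tcp [622.5  90.9 163.6] yaw 0.107 shift [ 0.5 -0.1 15. ] turn -0.000 shift-after-turn [ 0.5 -0.1 15. ] F [ 0.3  0.1 -2. ] tilt [0.2 0. ]
```

Emit:
jog_arm:
  motion:
    - [0,[0.0005,0,0.008],[0,0,0]]
    - [0,[0,0,0.004],[0,0,0]]
    - [0,[0,0,0.001],[0,0,0]]
    - [0,[0,0,0],[0,0,0]]
    - [0,[0,0,0],[0,0,0]]

```text
time_s: 37.3
ee_pos: [622.3, 92.2, 150.5]
tcp_rot: [0.668, 0.744, 0.0, 0.0]
contact_force: [0.2, 0.0, -2.0]
grip_width: 0.743
finger_force: 35.0
```

Emit:
jog_arm:
  motion:
    - [0,[0,0,0.001],[0,0,0]]
    - [0,[0,0,0],[0,0,0]]

```text
time_s: 37.5
ee_pos: [622.3, 92.2, 149.3]
tcp_rot: [0.668, 0.744, 0.0, 0.0]
contact_force: [0.1, -0.1, -2.0]
grip_width: 0.743
finger_force: 35.0
```

Emit:
jog_arm:
  motion:
    - [0,[0,0,0.001],[0,0,0]]
    - [0,[0,0,0],[0,0,0]]

```text
time_s: 37.7
ee_pos: [622.4, 92.2, 148.6]
tcp_rot: [0.668, 0.744, 0.0, 0.0]
contact_force: [-0.4, 0.4, 1.3]
grip_width: 0.739
finger_force: 35.4
```

Emit:
jog_arm:
  motion:
    - [0,[0,0,0.0005],[0,0,0]]
    - [0,[0,0,0],[0,0,0]]

```text
time_s: 37.9
ee_pos: [622.5, 92.2, 148.6]
tcp_rot: [0.668, 0.744, 0.0, 0.0]
contact_force: [-2.4, 0.5, 7.1]
grip_width: 0.75
finger_force: 36.1
```

Emit:
jog_arm:
  motion:
    - [1,[0,0,-0.0006],[0,0,0]]
    - [1,[0,0,0],[0,0,0]]
    - [1,[0,0,0],[0,0,0]]
    - [1,[0,0,0],[0,0,0]]
    - [1,[0,0,-0.02],[0,0,0]]

```text
time_s: 38.4
ee_pos: [621.2, 92.1, 166.5]
tcp_rot: [0.668, 0.744, -0.001, -0.001]
contact_force: [0.8, 0.6, 0.5]
grip_width: 1.004
finger_force: 0.0
```

Emit:
jog_arm:
  motion:
    - [1,[0,0,-0.04],[0,0,0]]
    - [1,[0,0,-0.02],[0,0,0]]
    - [1,[0,0,0],[0,0,0]]
    - [1,[0,0,0],[0,0,0]]

```text
time_s: 38.8
ee_pos: [622.3, 92.2, 228.1]
tcp_rot: [0.668, 0.744, 0.0, 0.0]
contact_force: [0.5, -0.4, -0.0]
grip_width: 1.001
finger_force: 0.0
```

```bash
python3 - <<'E'
from plan import *
plan(444.3,340.8,90,.16)
E
```

```text
t 38.8 tcp [622.3  92.2 228.1] yaw 0.108 shift [ 266.4 -150.2  138.1] turn -0.052 shift-after-turn [ 273.8 -136.2  138.1] F [ 0.5 -0.4 -0. ] tilt [0.1 0. ]
```

Emit:
jog_arm:
  motion:
    - [1,[0.0333,-0.0188,0],[0,0,0]]
    - [1,[0.0333,-0.0188,0],[0,0,0]]
    - [1,[0.0333,-0.0188,0],[0,0,0]]
    - [1,[0.0333,-0.0188,0],[0,0,0]]
    - [1,[0.0333,-0.0188,0],[0,0,0]]

```text
time_s: 39.3
ee_pos: [509.3, 248.4, 227.0]
tcp_rot: [0.668, 0.744, -0.001, -0.001]
contact_force: [0.2, -0.1, 1.4]
grip_width: 1.004
finger_force: 0.0
```

Emit:
jog_arm:
  motion:
    - [1,[0.0333,-0.0188,0],[0,0,0]]
    - [1,[0.0333,-0.0188,0],[0,0,0]]
    - [1,[0.0333,-0.0188,0],[0,0,-0.052]]
    - [1,[0,0,0.035],[0,0,0]]
    - [1,[0,0,0.04],[0,0,0]]

```text
time_s: 39.8
ee_pos: [443.3, 341.8, 152.2]
tcp_rot: [0.647, 0.762, 0.001, 0.0]
contact_force: [1.0, -0.1, -1.5]
grip_width: 0.995
finger_force: 0.0
```

Emit:
jog_arm:
  motion:
    - [1,[0,0,0.04],[0,0,0]]
    - [1,[0,0,0.025],[0,0,0]]
    - [1,[0,0,0],[0,0,0]]
    - [1,[0,0,0],[0,0,0]]

```text
time_s: 40.2
ee_pos: [443.7, 340.6, 88.3]
tcp_rot: [0.648, 0.761, -0.001, -0.0]
contact_force: [-0.4, -0.4, 0.5]
grip_width: 0.999
finger_force: 0.0
```

```bash
python3 - <<'E'
from plan import *
plan(444.3,340.8,14.6,.16)
E
```

```text
t 40.2 tcp [443.7 340.6  88.3] yaw 0.160 shift [ 0.1  0.8 73.7] turn -0.000 shift-after-turn [ 0.1  0.8 73.7] F [-0.4 -0.4  0.5] tilt [-1.2 -0.7]
```

Emit:
jog_arm:
  motion:
    - [1,[0,0.0006,0.035],[0,0,0]]
    - [1,[0,0,0.024],[0,0,0]]
    - [1,[0,0,0.01],[0,0,0]]
    - [1,[0,0,0.003],[0,0,0]]
    - [1,[0,0,0],[0,0,0]]

```text
time_s: 40.7
ee_pos: [445.2, 341.2, 17.5]
tcp_rot: [0.648, 0.761, 0.001, 0.0]
contact_force: [-0.3, 0.4, 0.2]
grip_width: 0.999
finger_force: 0.0
```

Emit:
jog_arm:
  motion:
    - [0,[0,0,0.0015],[0,0,0]]
    - [0,[0,0,0],[0,0,0]]
    - [0,[0,0,0],[0,0,0]]
    - [0,[0,0,0],[0,0,0]]
    - [0,[0,0,0],[0,0,0]]

```text
time_s: 41.2
ee_pos: [445.0, 341.2, 15.9]
tcp_rot: [0.648, 0.761, 0.001, 0.0]
contact_force: [-1.1, -0.6, 6.9]
grip_width: 0.743
finger_force: 32.8
```

Emit:
jog_arm:
  motion:
    - [0,[0,0,-0.01],[0,0,0]]
    - [0,[0,0,-0.04],[0,0,0]]
    - [0,[0,0,-0.045],[0,0,0]]
    - [0,[0,0,-0.045],[0,0,0.052]]
    - [0,[0,0,-0.045],[0,0,0]]

```text
time_s: 41.7
ee_pos: [444.1, 340.6, 202.9]
tcp_rot: [0.669, 0.744, 0.0, 0.0]
contact_force: [0.6, 0.7, -3.4]
grip_width: 0.744
finger_force: 35.3
```

Emit:
jog_arm:
  motion:
    - [0,[0,0,-0.02],[0,0,0]]
    - [0,[0,0,0],[0,0,0]]
    - [0,[0,0,0],[0,0,0]]

```text
time_s: 42.0
ee_pos: [444.4, 340.8, 219.9]
tcp_rot: [0.668, 0.744, 0.0, 0.0]
contact_force: [-0.8, 0.2, -4.1]
grip_width: 0.746
finger_force: 35.4
```

```bash
python3 - <<'E'
from plan import *
plan(622.3,91.6,220,.107)
E
```

```text
t 42.0 tcp [444.4 340.8 219.9] yaw 0.108 shift [-266.9  150.    -0.1] turn 0.001 shift-after-turn [-266.8  150.2   -0.1] F [-0.8  0.2 -4.1] tilt [0.1 0.1]
```

Emit:
jog_arm:
  motion:
    - [0,[-0.0333,0.0188,0],[0,0,0]]
    - [0,[-0.0333,0.0188,0],[0,0,0]]
    - [0,[-0.0333,0.0188,0],[0,0,0]]
    - [0,[-0.0333,0.0188,0],[0,0,0]]
    - [0,[-0.0333,0.0188,0],[0,0,0]]

```text
time_s: 42.5
ee_pos: [555.9, 184.0, 218.3]
tcp_rot: [0.668, 0.744, -0.001, -0.001]
contact_force: [1.8, -0.4, -2.7]
grip_width: 0.743
finger_force: 35.3
```

Emit:
jog_arm:
  motion:
    - [0,[-0.0333,0.0188,0],[0,0,0]]
    - [0,[-0.0333,0.0188,0],[0,0,0]]
    - [0,[-0.0333,0.0184,0],[0,0,0]]
    - [0,[0,0,0],[0,0,0]]
    - [0,[0,0,0.015],[0,0,0]]

```text
time_s: 43.0
ee_pos: [622.9, 91.2, 204.3]
tcp_rot: [0.669, 0.744, -0.0, -0.0]
contact_force: [-0.3, 1.0, -1.8]
grip_width: 0.744
finger_force: 35.4
```

Emit:
jog_arm:
  motion:
    - [0,[0,0,0.01],[0,0,0]]
    - [0,[0,0,0],[0,0,0]]
    - [0,[0,0,0],[0,0,0]]
    - [0,[0,0,0],[0,0,0]]

```text
time_s: 43.4
ee_pos: [622.4, 92.5, 195.3]
tcp_rot: [0.668, 0.744, 0.0, 0.0]
contact_force: [0.1, -0.9, -3.1]
grip_width: 0.745
finger_force: 35.2
```

```bash
python3 - <<'E'
from plan import *
plan(622.3,91.6,179.9,.107)
E
```

```text
t 43.4 tcp [622.4  92.5 195.3] yaw 0.108 shift [-0.9 -0.3 15.4] turn 0.001 shift-after-turn [-0.9 -0.2 15.4] F [ 0.1 -0.9 -3.1] tilt [ 0.4 -0. ]
```

Emit:
jog_arm:
  motion:
    - [0,[-0.0008,-0.0002,0.008],[0,0,0]]
    - [0,[0,0,0.004],[0,0,0]]
    - [0,[0,0,0.001],[0,0,0]]
    - [0,[0,0,0],[0,0,0]]
    - [0,[0,0,0],[0,0,0]]

```text
time_s: 43.9
ee_pos: [622.4, 91.4, 182.1]
tcp_rot: [0.668, 0.744, 0.0, 0.0]
contact_force: [0.1, -0.0, -2.2]
grip_width: 0.739
finger_force: 35.3
```

Emit:
jog_arm:
  motion:
    - [0,[0,0,0.001],[0,0,0]]
    - [0,[0,0,0],[0,0,0]]

```text
time_s: 44.1
ee_pos: [622.3, 91.4, 180.9]
tcp_rot: [0.668, 0.744, -0.0, -0.0]
contact_force: [0.5, 0.9, -2.1]
grip_width: 0.743
finger_force: 35.3
```

Emit:
jog_arm:
  motion:
    - [0,[0,0,0.001],[0,0,0]]
    - [0,[0,0,0],[0,0,0]]

```text
time_s: 44.3
ee_pos: [622.4, 91.4, 180.0]
tcp_rot: [0.668, 0.744, 0.0, 0.0]
contact_force: [-0.6, -0.1, -2.6]
grip_width: 0.741
finger_force: 35.3
```

Emit:
jog_arm:
  motion:
    - [0,[0,0,0.0005],[0,0,0]]
    - [0,[0,0,0],[0,0,0]]

```text
time_s: 44.5
ee_pos: [622.5, 91.4, 180.0]
tcp_rot: [0.668, 0.744, 0.0, 0.0]
contact_force: [-0.4, 0.1, 5.5]
grip_width: 0.743
finger_force: 36.1
```

Emit:
jog_arm:
  motion:
    - [1,[0,0,-0.0005],[0,0,0]]
    - [1,[0,0,0],[0,0,0]]
    - [1,[0,0,0],[0,0,0]]
    - [1,[0,0,0],[0,0,0]]
    - [1,[0,0,-0.02],[0,0,0]]

```text
time_s: 45.0
ee_pos: [621.3, 91.4, 198.0]
tcp_rot: [0.668, 0.744, -0.001, -0.001]
contact_force: [0.1, -0.3, 0.4]
grip_width: 1.0
finger_force: 0.0
```

Emit:
jog_arm:
  motion:
    - [1,[0,0,-0.04],[0,0,0]]
    - [1,[0,0,-0.04],[0,0,0]]
    - [1,[0.01,-0.045,0],[0,0,0]]
    - [1,[0.01,-0.045,0],[0,0,0]]
    - [1,[0.01,-0.045,0],[0,0,0]]

```text
time_s: 45.5
ee_pos: [483.5, 106.8, 279.8]
tcp_rot: [0.668, 0.744, 0.0, 0.0]
contact_force: [0.2, 0.5, 0.1]
grip_width: 1.0
finger_force: 0.0
```

Emit:
jog_arm:
  motion:
    - [1,[0.01,-0.045,0],[0,0,0]]
    - [1,[0.01,-0.045,0],[0,0,0]]
    - [1,[0.01,-0.045,0],[0,0,0]]
    - [1,[0,0,0],[0,0,0]]
    - [1,[0,0,0],[0,0,0]]

```text
time_s: 46.0
ee_pos: [347.1, 122.1, 280.4]
tcp_rot: [0.668, 0.744, 0.001, 0.001]
contact_force: [1.6, -0.2, 0.7]
grip_width: 0.997
finger_force: 0.0
```

```bash
python3 - <<'E'
from plan import *
shot("top","t5.png",crop=(165,105,335,220),k=4.5)
shot("side","s5.png",crop=(225,130,345,280),k=4)
g=off(622.2,91.5,.107,0,150); print(g,(pix("top",(*g,207))-[165,105])*4.5,(pix("side",(*g,207))-[225,130])*4)
plan(*g,230,.107)
E
```

```text
(np.float64(606.1806085478818), np.float64(240.642143934918)) [124.6 257.2] [188.2  81.4]
t 46.1 tcp [348.3 121.9 280. ] yaw 0.108 shift [ 90.3 269.1  50.2] turn 0.001 shift-after-turn [ 90.5 269.1  50.2] F [-0.4  0.7 -0.3] tilt [0.6 0. ]
```

View pics/t5.png

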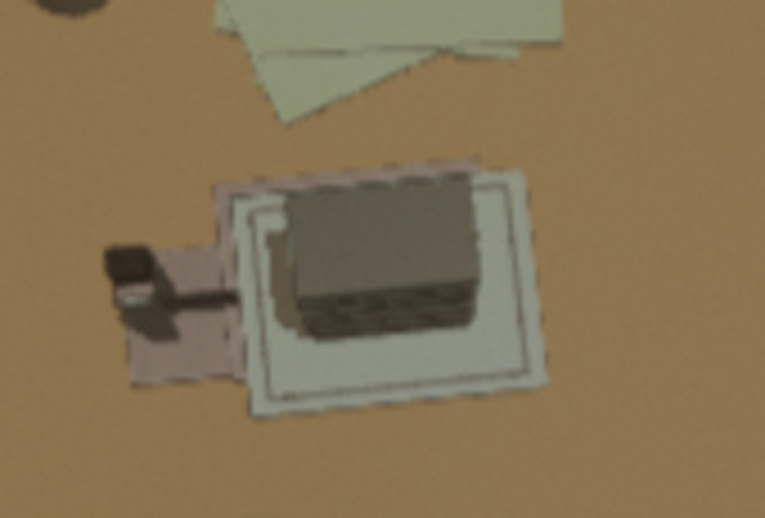

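View pics/s5.png

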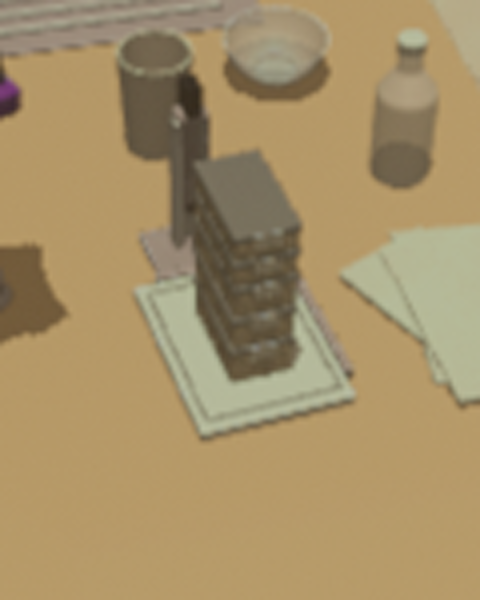

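The pile is straight (side view (250,260)) and the board corners (234,196), (523,172), (547,382), (254,416) are unchanged, so it is home. The gauge block is at (127,260), near the predicted (125,257). I go to the gauge.

Emit:
jog_arm:
  motion:
    - [0.6,[0.0129,0.0385,0],[0,0,0]]
    - [0.6,[0.0129,0.0385,0],[0,0,0]]
    - [0.6,[0.0129,0.0385,0],[0,0,0]]
    - [0.6,[0.0129,0.0385,0],[0,0,0]]
    - [0.6,[0.0129,0.0385,0],[0,0,0]]

```text
time_s: 46.6
ee_pos: [534.4, 207.5, 278.9]
tcp_rot: [0.668, 0.744, -0.0, -0.0]
contact_force: [1.1, 0.2, -0.4]
grip_width: 0.602
finger_force: 0.0
```

Emit:
jog_arm:
  motion:
    - [0.6,[0.0129,0.0385,0],[0,0,0]]
    - [0.6,[0.0129,0.038,0],[0,0,0]]
    - [0.6,[0,0,0.02],[0,0,0]]
    - [0.6,[0,0,0],[0,0,0]]
    - [0.6,[0,0,0],[0,0,0]]

```text
time_s: 47.1
ee_pos: [605.0, 240.3, 259.2]
tcp_rot: [0.668, 0.744, -0.001, -0.001]
contact_force: [0.1, -0.6, 0.9]
grip_width: 0.602
finger_force: 0.0
```

Emit:
jog_arm:
  motion:
    - [0.6,[0,0,0.02],[0,0,0]]
    - [0.6,[0,0,0.01],[0,0,0]]
    - [0.6,[0,0,0],[0,0,0]]
    - [0.6,[0,0,0],[0,0,0]]

```text
time_s: 47.5
ee_pos: [605.0, 240.6, 230.8]
tcp_rot: [0.668, 0.744, 0.0, 0.0]
contact_force: [-0.5, -0.6, 0.1]
grip_width: 0.601
finger_force: 0.0
```

```bash
python3 - <<'E'
from plan import *
plan(606.2,240.6,192,.107); print(env.sense()["grip_width"])
E
```

```text
t 47.5 tcp [605.  240.6 230.8] yaw 0.108 shift [-0.1  1.2 38.8] turn 0.001 shift-after-turn [-0.1  1.2 38.8] F [-0.5 -0.6  0.1] tilt [0.4 0.1]
0.6012324653771367
```

Emit:
jog_arm:
  motion:
    - [0.6,[0,0.0011,0.014],[0,0,0]]
    - [0.6,[0,0,0.014],[0,0,0]]
    - [0.6,[0,0,0.008],[0,0,0]]
    - [0.6,[0,0,0.0015],[0,0,0]]
    - [0.6,[0,0,0],[0,0,0]]

```text
time_s: 48.0
ee_pos: [606.4, 240.9, 193.0]
tcp_rot: [0.668, 0.744, 0.0, 0.0]
contact_force: [-0.6, 0.5, 0.3]
grip_width: 0.601
finger_force: 0.0
```

Emit:
jog_arm:
  motion:
    - [0,[0,0,0],[0,0,0]]
    - [0,[0,0,0],[0,0,0]]
    - [0,[0,0,0],[0,0,0]]
    - [0,[0,0,0],[0,0,0]]
    - [0,[0,0,0],[0,0,0]]
  newtons: 50

```text
time_s: 48.5
ee_pos: [605.6, 240.8, 193.2]
tcp_rot: [0.668, 0.744, -0.0, -0.0]
contact_force: [-7.1, -0.7, 7.2]
grip_width: 0.201
finger_force: 49.1
```

Emit:
jog_arm:
  motion:
    - [0,[0,0,0],[0,0,0]]
    - [0,[0,0,0],[0,0,0]]
    - [0,[0,0,0],[0,0,0]]

```text
time_s: 48.8
ee_pos: [605.6, 240.8, 193.2]
tcp_rot: [0.668, 0.744, -0.0, -0.0]
contact_force: [-7.2, -0.3, 6.7]
grip_width: 0.201
finger_force: 49.1
```

Emit:
jog_arm:
  motion:
    - [0,[0,-0.0006,-0.004],[0,0,0]]
    - [0,[0,0,-0.01],[0,0,0]]
    - [0,[0,0,-0.012],[0,0,0]]
    - [0,[0,0,-0.012],[0,0,0]]
    - [0,[0,0,-0.012],[0,0,0]]

```text
time_s: 49.3
ee_pos: [605.5, 240.8, 243.3]
tcp_rot: [0.668, 0.744, -0.0, -0.0]
contact_force: [0.2, 0.7, -5.3]
grip_width: 0.204
finger_force: 49.0
```

Emit:
jog_arm:
  motion:
    - [0,[0,0,-0.012],[0,0,0]]
    - [0,[0,0,-0.012],[0,0,0]]
    - [0,[0,0,-0.012],[0,0,0]]
    - [0,[0,0,-0.012],[0,0,0]]
    - [0,[0,0,-0.012],[0,0,0]]

```text
time_s: 49.8
ee_pos: [605.4, 240.8, 303.3]
tcp_rot: [0.668, 0.744, -0.0, -0.0]
contact_force: [1.0, 0.8, -5.8]
grip_width: 0.201
finger_force: 49.0
```

Emit:
jog_arm:
  motion:
    - [0,[0,0,-0.01],[0,0,0]]
    - [0,[0,0,-0.008],[0,0,0]]
    - [0,[0,0,-0.004],[0,0,0]]
    - [0,[0,0,0],[0,0,0]]
    - [0,[0,0,0],[0,0,0]]

```text
time_s: 50.3
ee_pos: [605.5, 240.8, 324.1]
tcp_rot: [0.668, 0.744, -0.0, -0.0]
contact_force: [-3.6, 0.0, -5.5]
grip_width: 0.202
finger_force: 49.1
```

```bash
python3 - <<'E'
from plan import *
plan(605.6,240.8,327.2,.107); print(env.sense()["grip_width"])
E
```

```text
t 50.3 tcp [605.5 240.8 324.1] yaw 0.108 shift [ 0.   0.1 -3.1] turn 0.001 shift-after-turn [ 0.   0.1 -3.1] F [-3.6  0.  -5.5] tilt [-0.7 -0.1]
0.20208726568066682
```

Emit:
jog_arm:
  motion:
    - [0,[0,0,-0.002],[0,0,0]]
    - [0,[0,0,-0.001],[0,0,0]]
    - [0,[0,0,0],[0,0,0]]
    - [0,[0,0,0],[0,0,0]]

```text
time_s: 50.7
ee_pos: [605.5, 240.8, 327.4]
tcp_rot: [0.668, 0.744, -0.0, -0.0]
contact_force: [-3.6, -0.0, -4.7]
grip_width: 0.202
finger_force: 49.1
```

```bash
python3 - <<'E'
from plan import *
plan(605.6,240.8,327.2,.107)
shot("side","s6.png",crop=(245,120,320,195),k=7)
for z in(188,194,200): print(z,(pix("side",(*off(622.2,91.5,.107,0,100),z))-[245,120])*7, (pix("side",(*off(622.2,91.5,.107,-32,55),z))-[245,120])*7)
E
```

```text
t 50.7 tcp [605.5 240.8 327.4] yaw 0.108 shift [-0.   0.1  0.2] turn 0.001 shift-after-turn [-0.   0.1  0.2] F [-3.6 -0.  -4.7] tilt [-0.3 -0. ]
188 [220.2 296.9] [190. 362.]
194 [220.3 287.8] [190.  352.9]
200 [220.4 278.7] [190.  343.7]
```

View pics/s6.png

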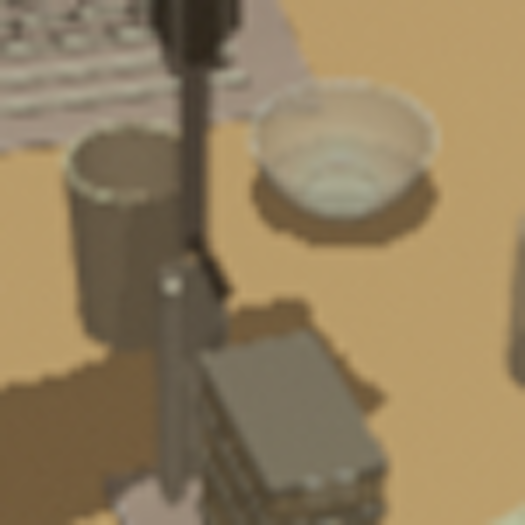

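The pointer's tip at (226,289) matches the predicted (223,288) for 194 mm, level with the pile top. Next I hold for two seconds and ease down.

Emit:
jog_arm:
  motion:
    - [0,[0,0,0],[0,0,0]]
    - [0,[0,0,0],[0,0,0]]
    - [0,[0,0,0],[0,0,0]]
    - [0,[0,0,0],[0,0,0]]
    - [0,[0,0,0],[0,0,0]]

```text
time_s: 51.25
ee_pos: [605.6, 240.8, 327.4]
tcp_rot: [0.668, 0.744, -0.0, -0.0]
contact_force: [-5.4, -0.3, -5.6]
grip_width: 0.2
finger_force: 49.1
```

Emit:
jog_arm:
  motion:
    - [0,[0,0,0],[0,0,0]]
    - [0,[0,0,0],[0,0,0]]
    - [0,[0,0,0],[0,0,0]]
    - [0,[0,0,0],[0,0,0]]
    - [0,[0,0,0],[0,0,0]]

```text
time_s: 51.75
ee_pos: [605.6, 240.8, 327.4]
tcp_rot: [0.668, 0.744, -0.0, -0.0]
contact_force: [-4.7, -1.6, -6.4]
grip_width: 0.201
finger_force: 49.1
```

Emit:
jog_arm:
  motion:
    - [0,[0,0,0],[0,0,0]]
    - [0,[0,0,0],[0,0,0]]
    - [0,[0,0,0],[0,0,0]]
    - [0,[0,0,0],[0,0,0]]
    - [0,[0,0,0],[0,0,0]]

```text
time_s: 52.25
ee_pos: [605.6, 240.8, 327.4]
tcp_rot: [0.668, 0.744, -0.0, -0.0]
contact_force: [-6.1, -0.9, -5.7]
grip_width: 0.202
finger_force: 49.1
```

Emit:
jog_arm:
  motion:
    - [0,[0,0,0],[0,0,0]]
    - [0,[0,0,0],[0,0,0]]
    - [0,[0,0,0],[0,0,0]]
    - [0,[0,0,0],[0,0,0]]
    - [0,[0,0,0],[0,0,0]]

```text
time_s: 52.75
ee_pos: [605.6, 240.8, 327.4]
tcp_rot: [0.668, 0.744, -0.0, -0.0]
contact_force: [-4.7, -0.1, -5.6]
grip_width: 0.202
finger_force: 49.1
```

Emit:
jog_arm:
  motion:
    - [0,[0,0,0.003],[0,0,0]]
    - [0,[0,0,0.006],[0,0,0]]
    - [0,[0,0,0.008],[0,0,0]]
    - [0,[0,0,0.008],[0,0,0]]
    - [0,[0,0,0.008],[0,0,0]]

```text
time_s: 53.25
ee_pos: [605.6, 240.8, 294.2]
tcp_rot: [0.668, 0.744, 0.0, -0.0]
contact_force: [-5.0, -0.0, -4.5]
grip_width: 0.202
finger_force: 49.3
```

Emit:
jog_arm:
  motion:
    - [0,[0,0,0.008],[0,0,0]]
    - [0,[0,0,0.008],[0,0,0]]
    - [0,[0,0,0.008],[0,0,0]]
    - [0,[0,0,0.008],[0,0,0]]
    - [0,[0,0,0.008],[0,0,0]]

```text
time_s: 53.75
ee_pos: [605.6, 240.8, 254.2]
tcp_rot: [0.668, 0.744, 0.0, -0.0]
contact_force: [-3.9, -0.7, -4.5]
grip_width: 0.196
finger_force: 49.3
```

Emit:
jog_arm:
  motion:
    - [0,[0,0,0.008],[0,0,0]]
    - [0,[0,0,0.008],[0,0,0]]
    - [0,[0,0,0.008],[0,0,0]]
    - [0,[0,0,0.008],[0,0,0]]
    - [0,[0,0,0.008],[0,0,0]]

```text
time_s: 54.25
ee_pos: [605.6, 240.8, 214.3]
tcp_rot: [0.668, 0.744, 0.0, 0.0]
contact_force: [-5.2, 0.6, -4.1]
grip_width: 0.202
finger_force: 49.3
```

Emit:
jog_arm:
  motion:
    - [0,[0,0,0.007],[0,0,0]]
    - [0,[0,0,0.005],[0,0,0]]
    - [0,[0,0,0.003],[0,0,0]]
    - [0,[0,0,0.002],[0,0,0]]
    - [0,[0,0,0],[0,0,0]]

```text
time_s: 54.75
ee_pos: [605.6, 240.8, 197.3]
tcp_rot: [0.668, 0.744, -0.0, -0.0]
contact_force: [-5.5, 0.7, -4.8]
grip_width: 0.198
finger_force: 49.4
```

Emit:
jog_arm:
  motion:
    - [0,[0,0,0.002],[0,0,0]]
    - [0,[0,0,0.001],[0,0,0]]
    - [0,[0,0,0.0008],[0,0,0]]
    - [0,[0,0,0],[0,0,0]]

```text
time_s: 55.15
ee_pos: [605.6, 240.8, 193.7]
tcp_rot: [0.668, 0.744, -0.0, -0.0]
contact_force: [-4.3, 0.1, -4.1]
grip_width: 0.199
finger_force: 49.4
```

Emit:
jog_arm:
  motion:
    - [0,[0,0,0.0005],[0,0,0]]
    - [0,[0,0,0],[0,0,0]]

```text
time_s: 55.35
ee_pos: [605.6, 240.8, 193.3]
tcp_rot: [0.668, 0.744, 0.0, -0.0]
contact_force: [-6.1, 0.4, -4.3]
grip_width: 0.202
finger_force: 49.5
```

Emit:
jog_arm:
  motion:
    - [0,[0,0,0.0005],[0,0,0]]
    - [0,[0,0,0],[0,0,0]]

```text
time_s: 55.55
ee_pos: [605.6, 240.8, 193.2]
tcp_rot: [0.668, 0.744, 0.0, 0.0]
contact_force: [-6.9, -0.9, 0.9]
grip_width: 0.202
finger_force: 50.0
```

Rested: the force reversed at 193.2, so there was no slip. I release, rise and check.

Emit:
jog_arm:
  motion:
    - [0.6,[0,0,0],[0,0,0]]
    - [0.6,[0,0,0],[0,0,0]]
    - [0.6,[0,0,0],[0,0,0]]
    - [0.6,[0,0,0],[0,0,0]]
    - [0.6,[0,0,-0.015],[0,0,0]]

```text
time_s: 56.05
ee_pos: [605.1, 240.6, 206.3]
tcp_rot: [0.668, 0.744, -0.001, -0.001]
contact_force: [0.2, 0.4, 0.5]
grip_width: 0.602
finger_force: 0.0
```

Emit:
jog_arm:
  motion:
    - [0.6,[0,0,-0.035],[0,0,0]]
    - [0.6,[0,0,-0.04],[0,0,0]]
    - [0.6,[0.01,-0.045,0],[0,0,0]]
    - [0.6,[0.01,-0.045,0],[0,0,0]]
    - [0.6,[0.01,-0.045,0],[0,0,0]]

```text
time_s: 56.55
ee_pos: [467.1, 256.1, 282.7]
tcp_rot: [0.668, 0.744, 0.0, 0.0]
contact_force: [-0.5, 0.1, 1.2]
grip_width: 0.597
finger_force: 0.0
```

Emit:
jog_arm:
  motion:
    - [0.6,[0.01,-0.045,0],[0,0,0]]
    - [0.6,[0.01,-0.045,0],[0,0,0]]
    - [0.6,[0,0,0],[0,0,0]]
    - [0.6,[0,0,0],[0,0,0]]

```text
time_s: 56.95
ee_pos: [376.2, 266.5, 283.3]
tcp_rot: [0.667, 0.745, 0.001, 0.0]
contact_force: [1.1, 0.3, -0.1]
grip_width: 0.596
finger_force: 0.0
```

```bash
python3 - <<'E'
from h import *
d=env.get_image("top"); a=d["frame"][105:220,100:335]; b=env.get_image("side")["frame"][130:280,200:345]
a=cv2.resize(a,None,fx=2.5,fy=2.5,interpolation=2); b=cv2.resize(b,(int(145*1.9),int(150*1.9)),interpolation=2)
c=np.zeros((a.shape[0]+b.shape[0],a.shape[1],3),np.uint8); c[:a.shape[0]]=a; c[a.shape[0]:,:b.shape[1]]=b
cv2.imwrite('pics/e.png',c[:,:,::-1])
E
```

```text
(no output)
```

View pics/e.png

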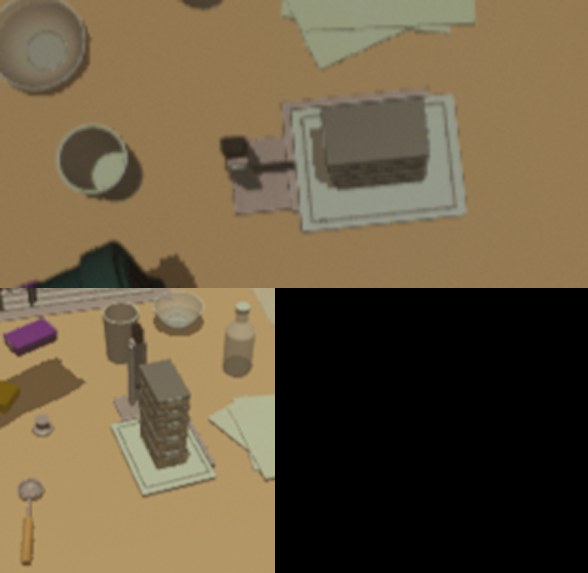

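The board is home (corner at (291,109), unchanged), the pile is straight, the gauge is at rest at (234,148) and the cup is standing at (92,160).

```bash
python3 -c "
from cell import env; print(env.finish_job())"
```

```text
the job is handed in; nothing more can be done
None
```

Job done and handed in at about 57 s: the board is home against both stops, all five boxes are stacked straight on it, the gauge was raised level with the pile top (194 mm by arm travel), held about two seconds and eased back to rest, and the cup was left untouched; the hand-in returned no verdict.

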